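Set up the pot-lid labeller: eject the reel, keyed spacers, height clicks

ROBOT

A 7-joint arm with a two-finger parallel gripper is mounted at the origin on the work surface. World frame = base frame: x ahead of the robot, y to its left, z up, the work surface at z = 0. Lengths are in m, angles in degrees, forces in N, time in s.
With the tool pointing down it reaches from about 0.4 to 0.9 m from the base axis. Payload 5.6 kg.
Tool frame: the origin (TCP) lies midway between the tips of the shut fingers; the grasp point (between the pads) lies 19 mm behind it; z points along the fingers, y is the line along which they close (so a half turn about z gives the same grasp; the last joint's range is limited). The gripper opens to 92 mm and grips with 3 to 60 N. Pads are 20 mm wide; open, the fingers measure 128 mm over their backs; the gripper's body (75 mm by 189 mm) begins 69 mm behind the grasp point.
Start: joints at [-74.427, 26.786, -0.665, 91.828, 0.344, 61.387, -3.226], TCP at [0.201, 0.618, 0.215] pointing down, gripper open.
Joint ranges: [-144.91, 144.91], [-17.63, 115.5], [-89.93, 88.59], [15.96, 139.68], [-74.01, 254.01], [8.47, 105.57], [-167.45, 167.45]. Speed limits (degrees/s): [147.25, 147.25, 180, 180, 180, 180, 180].

INTERFACE

Orientations are given as [roll, pitch, yaw] about the fixed x, y, z axes, in that order (R = Rz(yaw) Ry(pitch) Rx(roll)).
In Python, from cell import state, snapshot, sign_off, find_in, masks_of, pinpoint gives the robot as it stands. The module is installed in compiled form; this text tells all that it offers.
- The arm moves only by the tool apply_moves, never from a script. Its arguments are lists of equal length, an entry for each row: "slide": the shift along the tool's x, y, z normalised to -1 to 1, where 1 is 0.3 m, a list of three; "turn": the turn, a rotation vector about the tool's x, y, z normalised to -1 to 1, where 1 is 180 degrees, a list of three; "fingers": the closure, from -1 (fully open) to 1 (shut), so that 0 is half open. In form: {"slide": [[x, y, z], ...], "turn": [[rx, ry, rz], ...], "fingers": [fingers, ...]}. A call has 1 to 8 rows; each row is the pose to reach, as a shift and turn from the pose commanded when the call began, along the tool's axes at that moment, turning the shorter way round; what a row does not reach only later rows make up. A row lasts 1/8 s, in which the tool goes at most 62.5 mm and 10.7 degrees, less where a joint would pass 70% of its speed; a pose out of reach is approached as far as the arm can. A call with a number of a shift or a turn outside -1 to 1 is refused whole. A call with a gripper value outside its range is refused whole. The fingers move at their own pace and stop on an object; "grip_force" is the grip in N (left out, the last holds). Time passes only in rows, so rows that repeat a pose let the fingers close. It gives the time, the measured TCP pose, the force, the opening and the grip force at its end, in the units of the state.
- state(): the state, without advancing time (a new reading comes with each control period).
- snapshot(name): name is "scene" or "top"; returns a dict with "color" (420x560x3 uint8, red, green, blue), "vfov" (degrees; the focal length in pixels is half the picture's height over the tangent of half this angle, whatever the lens; pixels are square), "cx", "cy" (the principal point, pixels), "D" ([k1, k2, p1, p2, k3] as OpenCV has them; the pictures are not rectified), "rvec" (rotation vector, rad) and "tvec" (3), from world to camera coordinates, as OpenCV has them. Camera axes: x right, y down, z forward; pixel columns grow to the right and rows downward; lengths in m; the calibration is good to about 2 mm. A picture is of the moment at which its call begins. There is no depth.
- sign_off(): hands the job in; it is judged then, once.
Trained networks look in a picture, given as the dict that the camera call returned (one of the last four; its "shot" number tells which), for a name from the list of things; names that differ only in an ending like _2 or _b are one class to them, and where a whole thing is asked for, a point or a joint stands for the part that bears it (a point fixed in the world has none). Each returns a list of dicts, best first, with "score" (0 to 1); they miss things now and then, are a little off and sometimes report something else, mostly with a low value. They report only what shows in the picture. A call takes as long as a camera call. They do not tell look-alikes from the thing itself.
- find_in(picture, thing): "bbox" ([left, top, right, bottom] in pixels, round what is visible of it).
- masks_of(picture, thing): "region" (420x560 bool, what is visible of it) and "bbox" ([left, top, right, bottom] in pixels, round what is visible of it).
- pinpoint(picture, thing): "xy" ([column, row] in pixels: a listed point, or the origin of a listed thing).
The state is a dict: "time_s": time; "qpos": joint angles; "qvel": joint speeds; "joint_efforts": joint torques, N m; "tcp_pos": TCP position; "eef_rot": TCP orientation; "contact_force": force on the tool from outside, world axes, zero at the start; "wrist_torque": the same for the moment, N m; "opening": opening from 0.0 (shut) to 1.0 (fully open); "grasp_force": force on a finger pad.
Only numpy, scipy, OpenCV 4.12 (cv2) and the standard library are available. Lean on these libraries where they do the work, as an engineer would, in place of code of your own. Each camera call takes 0.05 s, during which the arm holds its last target. There are 200 camera calls.

TASK

Set up the lid labeller for the next pots: first push the ejector slide right forward so that it pushes the label reel out of its holder. Then fit every white keyed spacer on the table (three or four of them) over the spindle, turning each until its tab drops into the keyway and it slides fully home flat on the one below; next put the reel on the spindle so that it rests flat on the spacers, and last turn the click-stop knob clockwise from its stop by exactly one click for each spacer fitted. Leave the clay pot, the clay lid and the steel bowl beside them where they are.

Things in the scene. Friction and masses are not known exactly. Their poses are not given: they have to be found in the camera images.
- spacer1_c (a point): white plastic keyed spacer ring, 56 mm outside, 33 mm bore, 10 mm thick, 50 g, flat on the table at the start at any angle. A tab 7 mm wide stands 6.5 mm into the bore over the full thickness; a thin black line on both faces marks it. Point: centre of the ring, half-way up; x axis towards the tab, z along the bore. All alike, same either face up. None if absent.
- spacer2_c (a point): white plastic keyed spacer ring, 56 mm outside, 33 mm bore, 10 mm thick, 50 g, flat on the table at the start at any angle. A tab 7 mm wide stands 6.5 mm into the bore over the full thickness; a thin black line on both faces marks it. Point: centre of the ring, half-way up; x axis towards the tab, z along the bore. All alike, same either face up. None if absent.
- spacer3_c (a point): white plastic keyed spacer ring, 56 mm outside, 33 mm bore, 10 mm thick, 50 g, flat on the table at the start at any angle. A tab 7 mm wide stands 6.5 mm into the bore over the full thickness; a thin black line on both faces marks it. Point: centre of the ring, half-way up; x axis towards the tab, z along the bore. All alike, same either face up. None if absent.
- spacer4_c (a point): white plastic keyed spacer ring, 56 mm outside, 33 mm bore, 10 mm thick, 50 g, flat on the table at the start at any angle. A tab 7 mm wide stands 6.5 mm into the bore over the full thickness; a thin black line on both faces marks it. Point: centre of the ring, half-way up; x axis towards the tab, z along the bore. All alike, same either face up. None if absent.
- seat (a point): centre of the seat face of the labeller's upright steel spindle, which is fixed (z up; x from the axis towards the keyway). Spacers stack up from this face: the top of a 44 mm diameter post, 30 mm above the white bed and 60 mm above the table. A 30 mm diameter shaft rises 48 mm from it, its top 4 mm bevelled to 26 mm diameter, with a 16 mm wide nose 6 mm higher still.
- shaft_top (a point): centre of the shaft's top face, 48 mm above the seat, at the nose's foot. The keyway is a slot along the whole shaft, open at this top, 10 mm wide, its floor 8 mm from the axis. A tab out of line with it rests on this face; a tab within about 0.12 rad of the slot drops in. Same axes as the seat.
- machine: labeller bed, white, 280 mm wide (y), 30 mm high, reaching 100 mm in front (-x) of this point and 180 mm behind. Point: on the table. x points to the rear. Spindle and knob stand 20 mm in front of this point, 75 mm to either side (which is which varies). A grey housing, 85 mm high over the table, begins 90 mm behind this point.
- reel_c (a point): paper label reel, a plain tube without a tab: 60 mm outside diameter, 33 mm bore, 30 mm high, about 90 g, upright on its end in the holder at the start. Point: its centre, half-way up; z axis along the bore.
- holder: fixed aluminium reel holder; its point is on the table under the reel's axis at the start, its x axis points away from the mouth. Floor 4 mm thick, 85 mm wide, reaching 80 mm out of the mouth side (-x). Two walls 32 mm high, 63 mm apart, from 12 mm on the -x side to 40 mm on the +x side, so the reel must be pushed 45 mm out (-x) before it can be gripped across its sides.
- ejector (a joint): travel of the ejector slide, m: 0 at rest, 0.046 pushed right forward (towards the holder's -x). Its spring gives 1 N at rest, about 5 N when forward, and brings it back when let go. It pushes the reel before it.
- ejector_pad (a point): centre of the rear (+x) face of the black upright thumb pad on the slide, 50 mm above the table: pad 26 mm wide, 10 mm thick, top 64 mm above the table. Push it towards -x of the holder from behind. x axis as the holder's.
- knob (a joint): angle of the black click-stop knob, rad, growing clockwise seen from above; 0 at its stop at the start. It snaps into a click every 20 degrees (0.349 rad), up to 6 clicks; the peak torque between clicks is about 0.07 N m.
- knob_grip (a point): the knob's grip point, on its axis, 37 mm above the bed (67 mm above the table): an upright bar 42 mm long, 14 mm wide and 32 mm high on a 44 mm disc; the bar's top is 7 mm above this point. z up; x axis along the bar (turns with the knob).
- pot_a_c (a point): lidded clay pot, 100 mm wide, 76 mm high, loose; its centre. A bystander.
- saucer_c (a point): small clay lid lying flat, 70 mm wide, 14 mm high; its centre. A bystander.
- bowl_c (a point): steel bowl, 120 mm wide, 55 mm high; its centre. A bystander.
Things that resemble listed ones, but are neither listed nor needed, are in the scene too. Leave any blue or turquoise look-alike of the part that bears knob alone. Leave any green look-alike of the part that bears spacer4_c alone.

How it is judged (in metres and radians):
On the way, in this order (a step that is already met when the one before it is completed fails the run):
1. the ejector slide is pushed forward and the reel is out of its holder (value of joint ejector above 0.038 m and x of reel_c in the frame of holder below -0.034 m), for 0.1 s.
2. every spacer is fully home on the spindle, its tab in the keyway (horizontal distance between each of spacer1_c, spacer2_c, spacer3_c, spacer4_c and seat below 0.005 m and z of spacer1_c in the frame of seat between 0.002 and 0.039 m and angle between the z axis of each of spacer1_c, spacer2_c, spacer3_c, spacer4_c and the z axis of seat, either way round below 0.08 rad and angle between the x axis of each of spacer1_c, spacer2_c, spacer3_c, spacer4_c and the x axis of seat, either way round below 0.22 rad and z of spacer2_c in the frame of seat between 0.002 and 0.039 m and z of spacer3_c in the frame of seat between 0.002 and 0.039 m and z of spacer4_c in the frame of seat between 0.002 and 0.039 m), for 0.3 s.
3. the label reel rests flat on the spacers, on the spindle (horizontal distance between reel_c and seat below 0.005 m and angle between the z axis of reel_c and the z axis of seat, either way round below 0.08 rad and z of reel_c in the frame of seat above 0.04 m and (distance between reel_c and spacer1_c below 0.0235 m or distance between reel_c and spacer2_c below 0.0235 m or distance between reel_c and spacer3_c below 0.0235 m or distance between reel_c and spacer4_c below 0.0235 m)), for 0.3 s.
4. the knob stands at one click for each spacer ((((height (world z) of spacer1_c above -5 m or value of joint knob above 100 rad) and (height (world z) of spacer2_c above -5 m or value of joint knob above 100 rad) and (height (world z) of spacer3_c above -5 m or value of joint knob above 100 rad) and (height (world z) of spacer4_c above -5 m or value of joint knob above 100 rad) and value of joint knob between 1.29626 and 1.49626 rad) or (height (world z) of spacer1_c below -5 m and value of joint knob between 0.947198 and 1.1472 rad) or (height (world z) of spacer2_c below -5 m and value of joint knob between 0.947198 and 1.1472 rad) or (height (world z) of spacer3_c below -5 m and value of joint knob between 0.947198 and 1.1472 rad) or (height (world z) of spacer4_c below -5 m and value of joint knob between 0.947198 and 1.1472 rad))), for 0.3 s.
At the end, for the whole second after the job is handed in: Each spacer is on the spindle, tab in keyway, within 5 mm of its axis, flat (0.08 rad), its centre under 39 mm above the seat; the reel is flat, within 5 mm of the axis, its centre within 23.5 mm of the top spacer's; the knob is within 0.1 rad of one click per spacer (all of step 2 and all of step 3 and (((height (world z) of spacer1_c above -5 m or value of joint knob above 100 rad) and (height (world z) of spacer2_c above -5 m or value of joint knob above 100 rad) and (height (world z) of spacer3_c above -5 m or value of joint knob above 100 rad) and (height (world z) of spacer4_c above -5 m or value of joint knob above 100 rad) and value of joint knob between 1.29626 and 1.49626 rad) or (height (world z) of spacer1_c below -5 m and value of joint knob between 0.947198 and 1.1472 rad) or (height (world z) of spacer2_c below -5 m and value of joint knob between 0.947198 and 1.1472 rad) or (height (world z) of spacer3_c below -5 m and value of joint knob between 0.947198 and 1.1472 rad) or (height (world z) of spacer4_c below -5 m and value of joint knob between 0.947198 and 1.1472 rad))); the robot touches nothing.
It fails at once if a bystander is pushed more than 40 mm from its place (distance of any of pot_a_c, saucer_c, bowl_c from where it was at the start of the episode above 0.04 m).
Of spacer1, spacer2, spacer3, spacer4 only 3 to 4 are there at a start; the rules pass over those that are not, and their reading is None.
At some moment in a run one of spacer1, spacer2, spacer3, spacer4 may be knocked a few centimetres aside while the robot is not near it.
Once in a run the grip may slacken for a moment while it holds something.
It also fails if it takes over 210 s, if anything falls off the work surface, if the arm or the gripper's body presses on something with over 40 N, if the wrist force passes 120 N, or if a joint passes its speed limit or range.

## Working session

There is one attempt and no reset: what is moved stays moved. The work goes in short steps, Python scripts to look and compute and a tool call to move; the robot and the scene stay as the last step left them, time stands still between calls to the robot, and variables do not carry over. Pictures are saved under pics/ and viewed, at most 14 in all, crops included, and the job is handed in when it is done.

Besides the shell and the picture viewer there is one more tool, called after "Call:" by a JSON object that holds its "name" and its "arguments", one argument or row to a line. apply_moves: Moves the arm, as the interface text tells. Scaled input: -1 to 1 covers 0.3 m each way for a shift and 180 degrees each way for a turn. Its arguments: {"type":"object","properties":{"slide":{"type":"array"},"turn":{"type":"array"},"fingers":{"type":"array"},"grip_force":{"type":"number"}},"required":["slide","turn","fingers"]}

```bash
mkdir -p pics; cat > h.py <<'E'
import numpy as np, cv2
from scipy.spatial.transform import Rotation as R
from cell import state, snapshot, sign_off, find_in, masks_of, pinpoint
def K(p):
    f=210/np.tan(np.radians(p["vfov"])/2); return np.array([[f,0,p["cx"]],[0,f,p["cy"]],[0,0,1.]])
def w(p,xy,z):
    "pixel -> world at height z"
    u=cv2.undistortPoints(np.array([[xy]],float),K(p),np.array(p["D"],float))[0,0]
    M=cv2.Rodrigues(np.array(p["rvec"],float))[0]; t=np.array(p["tvec"],float).ravel()
    o=-M.T@t; d=M.T@np.array([u[0],u[1],1]); return o+d*(z-o[2])/d[2]
def px(p,X):
    return cv2.projectPoints(np.array(X,float).reshape(-1,3),np.array(p["rvec"],float),np.array(p["tvec"],float),K(p),np.array(p["D"],float))[0][:,0]
def save(p,n,crop=None,s=1):
    c=p["color"][:,:,::-1]
    if crop: c=c[crop[1]:crop[3],crop[0]:crop[2]]
    cv2.imwrite(f"pics/{n}.png",cv2.resize(c,None,fx=s,fy=s,interpolation=cv2.INTER_CUBIC))
E
python3 - <<'E'
from h import *
for n in("top","scene"):
    p=snapshot(n); save(p,n+"0",s=1.4)
    print(n,p["vfov"],np.round(-cv2.Rodrigues(np.array(p["rvec"]))[0].T@np.array(p["tvec"]).ravel(),3))
    for t,z in [("spacer1_c",.005),("seat",.06),("shaft_top",.108),("machine",0),("reel_c",.019),("holder",0),("ejector_pad",.05),("knob_grip",.067),("pot_a_c",.038),("saucer_c",.007),("bowl_c",.027)]:
        for r in pinpoint(p,t)[:7]: print(t,round(r["score"],2),np.round(r["xy"],1),np.round(w(p,r["xy"],z)[:2],4))
print(state())
E
```

```text
top 49.271177071485084 [ 0.249 -0.005  1.261]
spacer1_c 0.75 [373.5 169.9] [ 0.5861 -0.2802]
seat 0.78 [254.4 169.1] [0.5696 0.0544]
shaft_top 0.59 [254.3 164.4] [0.5693 0.0526]
machine 0.76 [279.4 165.1] [ 0.5982 -0.0135]
reel_c 0.68 [158.1 172.3] [0.568  0.3246]
holder 0.71 [156.7 173.2] [0.5702 0.3335]
ejector_pad 0.66 [152.4 156.3] [0.6049 0.3346]
knob_grip 0.78 [308.9 170.4] [ 0.5659 -0.0925]
knob_grip 0.64 [238.6 232. ] [0.3971 0.0921]
knob_grip 0.57 [200.5 191.4] [0.5047 0.1963]
knob_grip 0.46 [288.5 227.8] [ 0.4096 -0.0386]
pot_a_c 0.88 [100.8 181.2] [0.5361 0.4743]
saucer_c 0.62 [335.8 237.5] [ 0.3923 -0.1706]
bowl_c 0.67 [251.7 162.2] [0.5981 0.064 ]
bowl_c 0.63 [447.4 191.4] [ 0.5213 -0.4782]
scene 53.95638535460788 [1.123 0.417 0.849]
spacer1_c 0.6 [181.8 229. ] [ 0.5959 -0.2661]
seat 0.9 [277.3 262.5] [0.5741 0.0512]
shaft_top 0.7 [281.4 248.2] [0.5652 0.0558]
machine 0.63 [247.9 271.6] [ 0.6028 -0.0208]
machine 0.4 [206.2 196.4] [ 0.4446 -0.3101]
reel_c 0.94 [376.  327.9] [0.5724 0.3291]
holder 0.88 [376.6 329.7] [0.5634 0.3304]
ejector_pad 0.82 [372.8 329.7] [0.6013 0.
[... 325 characters left out ...]
s': 1.2, 'qpos': array([-74.42705879,  26.78638237,  -0.66367571,  91.82706178,
         0.34216435,  61.38820385,  -3.22850388]), 'qvel': array([-0.07726629,  0.11050738, -0.02835929,  0.01572939,  0.0519892 ,
       -0.00122914, -0.04447973]), 'joint_efforts': array([-5.87766226e-04, -5.20411170e+01, -1.37450875e-02, -2.44057685e+01,
       -5.69287548e-02,  1.09714651e-02,  1.53602366e-05]), 'tcp_pos': array([0.20130195, 0.61804948, 0.21459188]), 'eef_rot': array([1.79999604e+02, 1.27061652e-03, 1.61954872e+02]), 'contact_force': array([-0.12759253, -1.21171569,  0.86677608]), 'wrist_torque': array([-0.0070783 ,  0.06290625, -0.01889314]), 'grasp_force': 0.0, 'opening': 1.001046904900506}
```

View pics/top0.png

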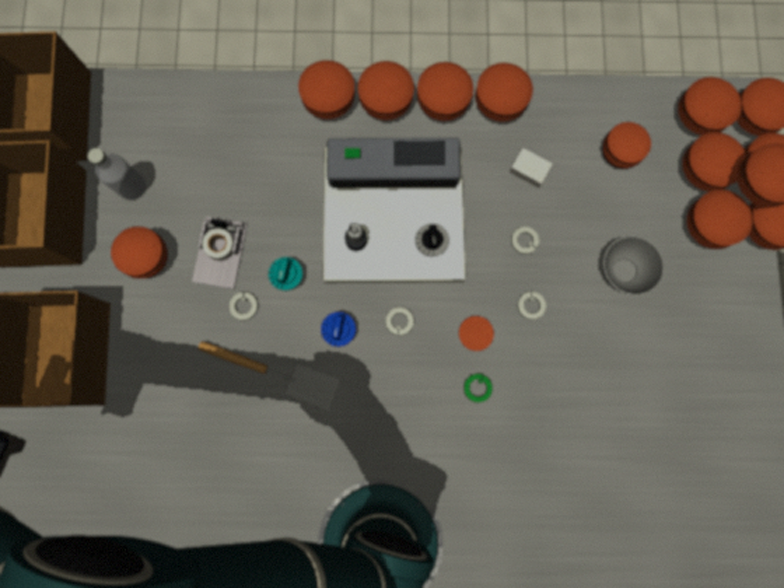

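View pics/scene0.png

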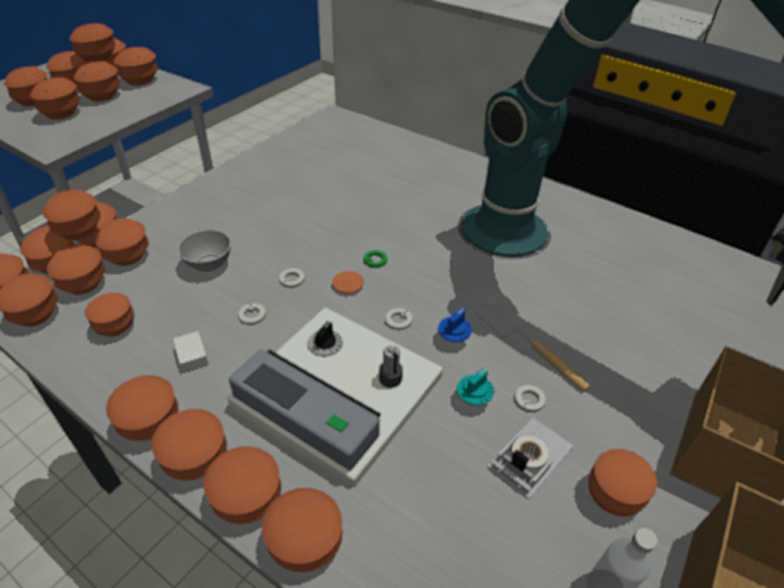

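Four white spacers are present, at top px (375,171), (380,218), (285,229) and (174,218). Spindle is at (254,167), knob (308,170), holder (157,172). I'll zoom in on those.

```bash
python3 - <<'E'
from h import *
p=snapshot("top"); q=snapshot("scene")
def crop(P,c,r=17,s=260):
    c=np.array(c,int); return cv2.resize(P["color"][c[1]-r:c[1]+r,c[0]-r:c[0]+r,::-1],(s,s),interpolation=cv2.INTER_CUBIC)
T=[(254,167),(308,170),(157,176)]
S=[w(p,x,z) for x,z in zip(T,(.09,.067,.04))]
a=np.hstack([crop(p,T[0]),crop(p,T[1]),crop(p,T[2],30)])
b=np.hstack([crop(q,px(q,S[0])[0],24),crop(q,px(q,S[1])[0],24),crop(q,px(q,S[2])[0],36)])
cv2.imwrite("pics/m1.png",np.vstack([a,b]))
for i,P in (("top",p),("scene",q)):
    for m in masks_of(P,"spacer1_c"): print(i,"mask",round(m["score"],2),m["bbox"],m["region"].sum())
    for m in find_in(P,"spacer1_c"): print(i,"find",round(m["score"],2),np.round(m["bbox"],1))
T=[(375,171),(380,218),(285,229),(174,218)]
S=[w(p,x,.005) for x in T]
a=np.hstack([crop(p,t,14,200) for t in T]); b=np.hstack([crop(q,px(q,s)[0],17,200) for s in S])
cv2.imwrite("pics/m2.png",np.vstack([a,b]))
E
```

```text
top mask 0.75 [365.4, 161.9, 386.0, 179.0] 208
top find 0.73 [367.8 161.8 387.1 179.1]
top find 0.27 [326.3 224.  357.  249.4]
scene mask 0.7 [170.0, 218.8, 187.7, 230.6] 133
scene find 0.68 [170.  221.6 189.2 232.9]
scene find 0.35 [360.2 319.9 380.1 344. ]
```

View pics/m1.png

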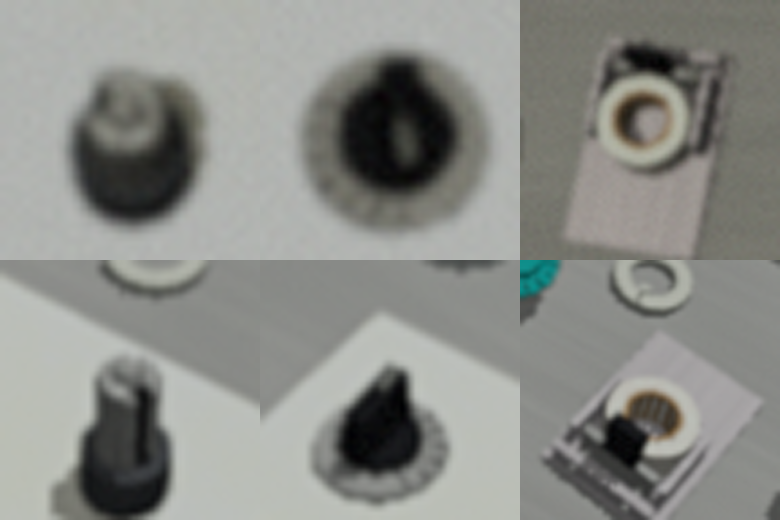

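View pics/m2.png

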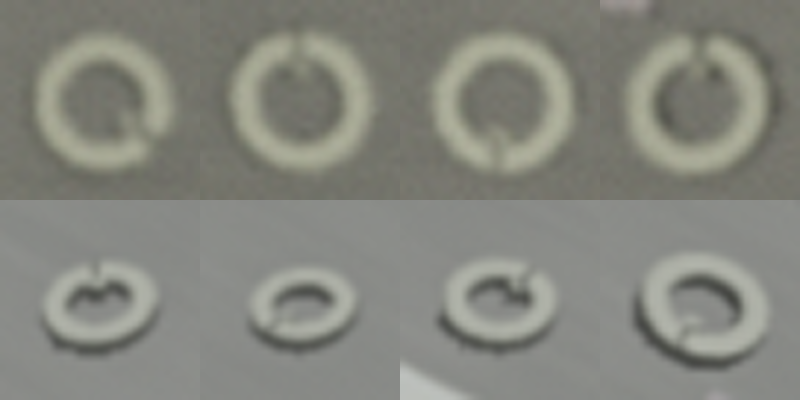

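The top crop shows the line-marked tabs clearly on all four rings. In the scene crop the keyway is the dark slot on the right of the shaft. Next I fit the rings, spindle and knob numerically.

```bash
cat >> h.py <<'E'
from scipy.ndimage import map_coordinates, gaussian_filter
from scipy.optimize import minimize
def samp(P,X,g=None):
    g=P["color"].astype(float).mean(2) if g is None else g
    u=px(P,X); return map_coordinates(g,[u[:,1],u[:,0]],order=1,mode="nearest")
A=np.radians(np.arange(0,360,6))
def circ(x,y,z,r,a=A): return np.c_[x+r*np.cos(a),y+r*np.sin(a),np.full(len(a),z)]
def ring(P,x,y,z=.01,ro=.028,ri=.0165):
    "fit bright annulus, return x,y,score"
    g=gaussian_filter(P["color"].astype(float).mean(2),.6)
    def f(v):
        m=lambda r:samp(P,circ(v[0],v[1],z,r),g).mean()
        return -(m(ri+.003)+m((ro+ri)/2)+m(ro-.003)-1.5*m(ro+.003)-1.5*m(ri-.0035))
    best=min(((x+i,y+j) for i in np.arange(-.008,.009,.004) for j in np.arange(-.008,.009,.004)),key=f)
    r=minimize(f,best,method="Nelder-Mead",options=dict(initial_simplex=np.array(best)+[[0,0],[.003,0],[0,.003]],xatol=1e-4)); return r.x[0],r.x[1],-r.fun
def tab(P,x,y,z=.01):
    "angle (deg) of dark line + tab"
    a=np.radians(np.arange(0,360,3)); 
    line=-np.mean([samp(P,circ(x,y,z,r,a)) for r in(.019,.022,.025)],0)
    t=np.mean([samp(P,circ(x,y,z,r,a)) for r in(.0115,.0135)],0)
    c=lambda v:np.real(np.fft.ifft(np.fft.fft(v-np.median(v))*np.fft.fft(np.exp(-.5*(((np.arange(120)+60)%120-60)*3/10)**2))))
    s=c(line)+.4*c(t); i=np.argmax(s); o=[s[(i+k)%120] for k in(-1,0,1)]
    return 3*(i+.5*(o[0]-o[2])/(o[0]-2*o[1]+o[2])), s[i]/np.std(s)
E
python3 - <<'E'
from h import *
p=snapshot("top"); q=snapshot("scene")
for t in [(375,171),(380,218),(285,229),(174,218)]:
    s=w(p,t,.01); r=ring(p,s[0],s[1]); r2=ring(q,r[0],r[1])
    print("ring",np.round(r,4),np.round(r2,4),"tab",np.round(tab(p,r[0],r[1]),1),np.round(tab(q,r2[0],r2[1]),1))
s=w(p,(157,174),.034); print("reel",[np.round(ring(P,s[0],s[1],.034,.03,.0165),4) for P in(p,q)])
a=np.radians(np.arange(-60,130,10))
for c in((.5695,.0535),(.572,.0535),(.567,.0535)):
  print("shaft side",np.c_[np.degrees(a),np.mean([samp(q,circ(*c,z,.015,a)) for z in np.arange(.07,.1,.005)],0)].astype(int).tolist())
E
```

```text
ring [  0.5824  -0.2835 103.4024] [ 0.5844 -0.2856 99.5274] tab [230.4   3.7] [230.5   1.9]
ring [  0.4486  -0.2931 111.7681] [ 0.451  -0.2954 92.8944] tab [1.7 3.9] [-0.8  2.9]
ring [ 4.144000e-01 -3.040000e-02  1.125144e+02] [ 4.165000e-01 -3.290000e-02  1.045994e+02] tab [173.9   3.9] [175.3   2.2]
ring [  0.441    0.2788 117.8269] [  0.4435   0.2764 127.9306] tab [-1.1  3.8] [358.2   2.4]
reel [array([  0.562 ,   0.3299, 172.6266]), array([  0.5632,   0.3283, 134.7939])]
shaft side [[-59, 121], [-50, 115], [-40, 98], [-29, 77], [-20, 62], [-10, 56], [0, 57], [10, 57], [20, 57], [29, 60], [40, 57], [50, 33], [59, 23], [70, 44], [80, 62], [90, 87], [100, 112], [110, 133], [119, 147]]
shaft side [[-59, 145], [-50, 135], [-40, 117], [-29, 94], [-20, 71], [-10, 59], [0, 56], [10, 57], [20, 56], [29, 58], [40, 59], [50, 47], [59, 28], [70, 30], [80, 50], [90, 65], [100, 85], [110, 103], [119, 116]]
shaft side [[-59, 94], [-50, 88], [-40, 75], [-29, 65], [-20, 57], [-10, 56], [0, 57], [10, 57], [20, 59], [29, 60], [40, 45], [50, 26], [59, 35], [70, 57], [80, 83], [90, 113], [100, 142], [110, 164], [119, 175]]
```

```bash
cat >> h.py <<'E'
def dark(P,x,y,cyl,thr=90,rng=.01):
    "fit x,y of dark stack of cylinders [(z,r),..]: hull inside vs outside band; 8x supersampled"
    u0=px(P,[[x,y,.06]])[0].astype(int); h=30; S=8
    g=P["color"].astype(np.float32).mean(2)[u0[1]-h:u0[1]+h,u0[0]-h:u0[0]+h]
    g=np.clip(cv2.resize(g,None,fx=S,fy=S,interpolation=cv2.INTER_CUBIC),thr-40,thr+40)
    def f(v):
        m=[]
        for e in(-.002,.002):
            pts=np.vstack([px(P,circ(v[0],v[1],z,r+e)) for z,r in cyl])
            pts=((pts-u0+h+.5)*S-.5).astype(np.float32)
            k=np.zeros(g.shape,np.uint8); cv2.fillConvexPoly(k,np.round(cv2.convexHull(pts)*16).astype(int),1,shift=4); m.append(k>0)
        k=np.zeros(g.shape,np.uint8)
        pts=np.vstack([px(P,circ(v[0],v[1],z,r+.006)) for z,r in cyl]); pts=((pts-u0+h+.5)*S-.5).astype(np.float32)
        cv2.fillConvexPoly(k,np.round(cv2.convexHull(pts)*16).astype(int),1,shift=4)
        return g[m[0]].mean()-g[(k>0)&~m[1]].mean()
    r=minimize(f,(x,y),method="Nelder-Mead",options=dict(initial_simplex=np.array((x,y))+[[0,0],[.006,0],[0,.006]],xatol=5e-5)); return np.r_[r.x,r.fun]
E
python3 - <<'E'
from h import *
p=snapshot("top"); q=snapshot("scene")
for n,P in(("top",p),("scene",q)):
  for thr in(80,100,120):
    print(n,thr,"post",np.round(dark(P,.5695,.0535,[(.031,.022),(.06,.022)],thr),4),"shaft",np.round(dark(P,.5695,.0535,[(.062,.015),(.1,.015)],thr),4),
     "knobdisc",np.round(dark(P,.568,-.097,[(.032,.022),(.042,.022)],thr),4))
s=w(p,(152,156),.05)
# bed corners (top view) px /1.4
for c in[(323,281),(466,280),(464,177),(325,177)]: print("bed",np.round(w(p,np.array(c)/1.4,.03),4))
for c in [(205,218),(243,221),(232,287),(193,283)]: print("hold",np.round(w(p,np.array(c)/1.4,.004),4))
b=np.array([x["xy"] for x in pinpoint(p,"ejector_pad")[:1]+pinpoint(q,"ejector_pad")[:1]]);print(w(p,b[0],.05),w(q,b[1],.05))
E
```

```text
top 80 post [  0.5712   0.0551 -53.4642] shaft [  0.5521   0.0561 -40.2782] knobdisc [  0.5762  -0.0934 -66.9585]
top 100 post [ 5.71900e-01  5.51000e-02 -6.13325e+01] shaft [  0.5535   0.0584 -40.6524] knobdisc [  0.5773  -0.094  -51.5359]
top 120 post [ 5.72200e-01  5.53000e-02 -6.25117e+01] shaft [  0.5541   0.0599 -39.1981] knobdisc [  0.5826  -0.0961 -37.5737]
scene 80 post [ 5.72000e-01  5.35000e-02 -6.22179e+01] shaft [  0.5798   0.0572 -31.3137] knobdisc [  0.5716  -0.099  -66.6349]
scene 100 post [ 5.72400e-01  5.37000e-02 -6.59829e+01] shaft [  0.5786   0.0582 -39.1426] knobdisc [  0.5728  -0.0987 -60.204 ]
scene 120 post [ 5.7360e-01  5.4200e-02 -6.2439e+01] shaft [  0.5721   0.0551 -41.1235] knobdisc [  0.5721  -0.0989 -46.8655]
bed [0.4875 0.1189 0.03  ]
bed [ 0.4928 -0.1608  0.03  ]
bed [ 0.7046 -0.1592  0.03  ]
bed [0.701  0.1211 0.03  ]
hold [0.62   0.3645 0.004 ]
hold [0.6146 0.2872 0.004 ]
hold [0.4783 0.3021 0.004 ]
hold [0.4855 0.3799 0.004 ]
[0.60347944 0.33638527 0.05      ] [0.5994555  0.32535238 0.05      ]
```

```bash
cat >> h.py <<'E'
def go(x,y,z,yaw,s=None):
    "print slide/turn needed from now (tool down)"
    s=s or state(); y0=s["eef_rot"][2]; a=np.radians(y0); d=np.array([x,y,z])-s["tcp_pos"]
    tx=np.array([np.cos(a),np.sin(a)]); ty=np.array([np.sin(a),-np.cos(a)])
    dy=(yaw-y0+180)%360-180
    print("slide",np.round(np.array([d[:2]@tx,d[:2]@ty,-d[2]])/.3,3),"turn z",round(-dy/180,3),"dist",round(np.linalg.norm(d),3),"dyaw",round(dy,1))
E
python3 -c "
from h import *
go(.647,.3197,.16,173.7)
go(.201,.618,.215,173.7)"
```

```text
slide [-1.721 -0.486  0.182] turn z -0.065 dist 0.539 dyaw 11.7
slide [ 0.001 -0.001 -0.001] turn z -0.065 dist 0.001 dyaw 11.7
```

Call:
{"name": "apply_moves", "arguments": {
  "slide": [
    [-0.1,0,-0.2],
    [-0.9,-0.25,-0.3],
    [-0.9,-0.25,-0.3],
    [-0.9,-0.25,-0.3],
    [-0.9,-0.25,-0.3],
    [-0.9,-0.25,-0.3],
    [-0.9,-0.25,-0.3]
  ],
  "turn": [
    [0,0,0],
    [0,0,-0.065],
    [0,0,-0.065],
    [0,0,-0.065],
    [0,0,-0.065],
    [0,0,-0.065],
    [0,0,-0.065]
  ],
  "fingers": [1,1,1,1,1,1,1]
}}

```text
time_s: 2.68
tcp_pos: [0.4347, 0.4631, 0.3046]
eef_rot: [180.0, -0.0, 173.6]
contact_force: [-0.8, 0.5, 0.6]
opening: 0.26
grasp_force: 0.0
```

```bash
python3 -c "
from h import *
go(.647,.3197,.12,173.7); print(state()['tcp_pos'],state()['opening'])"
```

```text
slide [-0.756 -0.396  0.615] turn z -0.0 dist 0.316 dyaw 0.1
[0.43473573 0.46311952 0.30459754] 0.259915351927373
```

Call:
{"name": "apply_moves", "arguments": {
  "slide": [
    [-0.756,-0.396,0.615],
    [-0.756,-0.396,0.615],
    [-0.756,-0.396,0.615],
    [-0.756,-0.396,0.615],
    [-0.756,-0.396,0.615],
    [-0.756,-0.396,0.615],
    [-0.756,-0.396,0.86],
    [-0.756,-0.396,0.86]
  ],
  "turn": [
    [0,0,0],
    [0,0,0],
    [0,0,0],
    [0,0,0],
    [0,0,0],
    [0,0,0],
    [0,0,0],
    [0,0,0]
  ],
  "fingers": [1,1,1,1,1,1,1,1]
}}

```text
time_s: 3.68
tcp_pos: [0.6422, 0.3217, 0.0425]
eef_rot: [-179.8, -0.4, 173.9]
contact_force: [-0.6, 0.5, -0.3]
opening: 0.003
grasp_force: 0.0
```

```bash
python3 -c "
from h import *
p=snapshot('scene'); u=px(p,[.62,.325,.05])[0].astype(int); save(p,'ej',(u[0]-60,u[1]-45,u[0]+60,u[1]+45),6)
print(state()['tcp_pos'])"
```

```text
[0.64334659 0.32168728 0.04335174]
```

View pics/ej.png

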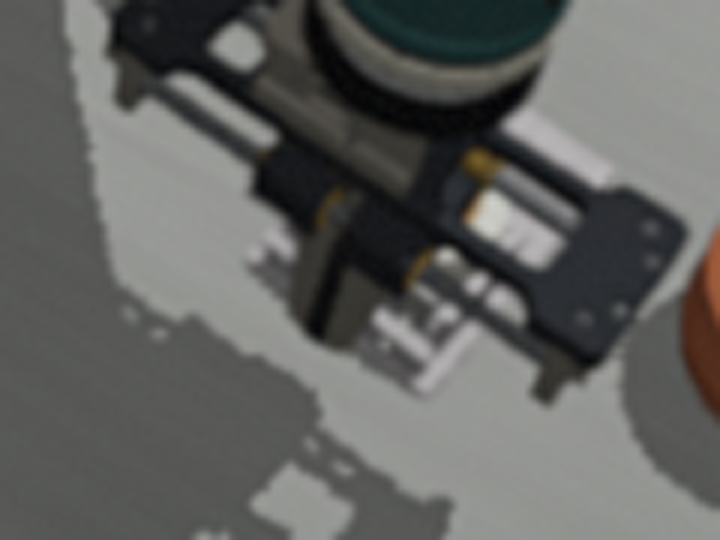

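The closed fingers are behind the pad (about px (335,320) in the crop). Now the push.

Call:
{"name": "apply_moves", "arguments": {
  "slide": [
    [0.03,0,0],
    [0.06,0,0],
    [0.09,0,0],
    [0.12,0,0],
    [0.12,0,0]
  ],
  "turn": [
    [0,0,0],
    [0,0,0],
    [0,0,0],
    [0,0,0],
    [0,0,0]
  ],
  "fingers": [1,1,1,1,1]
}}

```text
time_s: 4.35
tcp_pos: [0.6114, 0.3246, 0.0476]
eef_rot: [179.9, 0.1, 173.7]
contact_force: [0.2, 0.7, -0.1]
opening: 0.005
grasp_force: 0.6
```

Call:
{"name": "apply_moves", "arguments": {
  "slide": [
    [0.02,0,0],
    [0.04,0,0],
    [0.06,0,0],
    [0.08,0,0],
    [0.08,0,0]
  ],
  "turn": [
    [0,0,0],
    [0,0,0],
    [0,0,0],
    [0,0,0],
    [0,0,0]
  ],
  "fingers": [1,1,1,1,1]
}}

```text
time_s: 4.97
tcp_pos: [0.587, 0.327, 0.0467]
eef_rot: [180.0, -0.0, 173.7]
contact_force: [3.2, 1.2, 2.0]
opening: 0.008
grasp_force: 1.6
```

Call:
{"name": "apply_moves", "arguments": {
  "slide": [
    [0.02,0,0],
    [0.04,0,0],
    [0.055,0,0],
    [0.065,0,0],
    [0.065,0,0]
  ],
  "turn": [
    [0,0,0],
    [0,0,0],
    [0,0,0],
    [0,0,0],
    [0,0,0]
  ],
  "fingers": [1,1,1,1,1]
}}

```text
time_s: 5.6
tcp_pos: [0.5695, 0.3293, 0.0468]
eef_rot: [179.9, 0.2, 173.6]
contact_force: [6.5, 2.8, -0.1]
opening: 0.009
grasp_force: 3.1
```

Call:
{"name": "apply_moves", "arguments": {
  "slide": [
    [0.01,0,0],
    [0.015,0,0],
    [0.015,0,0],
    [0.015,0,0]
  ],
  "turn": [
    [0,0,0],
    [0,0,0],
    [0,0,0],
    [0,0,0]
  ],
  "fingers": [1,1,1,1]
}}

```text
time_s: 6.1
tcp_pos: [0.5691, 0.3293, 0.047]
eef_rot: [179.8, 0.6, 173.6]
contact_force: [15.6, 4.4, -6.6]
opening: 0.007
grasp_force: 7.3
```

```bash
python3 -c "
from h import *
for n in('top','scene'):
  p=snapshot(n)
  for r in pinpoint(p,'reel_c')[:2]: print(n,r['score'],w(p,r['xy'],.019))
  s=np.array([.5178,.334]); print(np.round(ring(p,*s,.034,.03,.0165),4))
"
```

```text
top 0.51 [0.52417135 0.33593567 0.019     ]
[  0.5185   0.3351 143.7298]
scene 0.54 [0.52936699 0.33512139 0.019     ]
[ 0.5196  0.3346 57.8731]
```

Call:
{"name": "apply_moves", "arguments": {
  "slide": [
    [-0.1,0,0],
    [-0.2,0,0],
    [-0.2,0,-0.2],
    [-0.2,0,-0.4],
    [-0.2,0,-0.4]
  ],
  "turn": [
    [0,0,0],
    [0,0,0],
    [0,0,0],
    [0,0,0],
    [0,0,0]
  ],
  "fingers": [1,1,1,1,-1]
}}

```text
time_s: 6.92
tcp_pos: [0.6245, 0.3234, 0.1711]
eef_rot: [179.8, 0.2, 173.7]
contact_force: [0.4, -0.2, -0.5]
opening: 0.092
grasp_force: 0.0
```

```bash
python3 -c "
from h import *
p=snapshot('top');q=snapshot('scene')
for P in(p,q):
  r=ring(P,.442,.2778); print(np.round(r,4),tab(P,r[0],r[1])); r=ring(P,.519,.335,.034,.03,.0165); print('reel',np.round(r,4))
go(.442,.2775,.14,150); go(.442,.2775,.03,150); go(.442,.2775,.003,150)
"
```

```text
[ 0.4423  0.2774 85.3655] (np.float64(110.73072040752763), np.float64(2.7196675179780003))
reel [ 0.5172  0.3346 70.5381]
[ 0.4386  0.288  40.1517] (np.float64(338.1614032137195), np.float64(0.9386968996429916))
reel [  0.5202   0.3349 122.9861]
slide [ 0.579 -0.214  0.086] turn z 0.131 dist 0.187 dyaw -23.7
slide [ 0.579 -0.214  0.453] turn z 0.131 dist 0.23 dyaw -23.7
slide [ 0.579 -0.214  0.543] turn z 0.131 dist 0.247 dyaw -23.7
```

Call:
{"name": "apply_moves", "arguments": {
  "slide": [
    [0.2,-0.1,0.0],
    [0.579,-0.214,0.1],
    [0.579,-0.214,0.1],
    [0.579,-0.214,0.2],
    [0.579,-0.214,0.4],
    [0.579,-0.214,0.5],
    [0.579,-0.214,0.55],
    [0.579,-0.214,0.56]
  ],
  "turn": [
    [0,0,0],
    [0,0,0.02],
    [0,0,0.02],
    [0,0,0.02],
    [0,0,0.02],
    [0,0,0.02],
    [0,0,0.02],
    [0,0,0.02]
  ],
  "fingers": [-1,-1,-1,-1,-1,-1,-1,-1],
  "grip_force": 6
}}

```text
time_s: 8.02
tcp_pos: [0.4403, 0.2766, 0.0002]
eef_rot: [-179.7, -0.4, 170.1]
contact_force: [-16.7, -8.0, 50.8]
opening: 0.897
grasp_force: 25.6
```

```bash
python3 -c "
from h import *
go(.442,.2775,.003,170);print(state()['tcp_pos'],state()['qpos'])
"
```

```text
slide [-0.005  0.004 -0.009] turn z 0.001 dist 0.003 dyaw -0.1
[4.40307566e-01 2.76583940e-01 2.40100926e-04] [-38.88711671  33.44578712   3.85831888 116.99493158  -4.4044799
  30.14498482  48.29674058]
```

Call:
{"name": "apply_moves", "arguments": {
  "slide": [
    [0,0,-0.025],
    [0,0,-0.02],
    [0,0,-0.02]
  ],
  "turn": [
    [0,0,0],
    [0,0,0],
    [0,0,0]
  ],
  "fingers": [-1,-1,-1]
}}

```text
time_s: 8.4
tcp_pos: [0.4431, 0.2777, 0.0041]
eef_rot: [-180.0, -0.0, 170.1]
contact_force: [0.0, -0.0, 0.1]
opening: 0.996
grasp_force: 0.0
```

Call:
{"name": "apply_moves", "arguments": {
  "slide": [
    [0,0,0],
    [0,0,0],
    [0,0,0],
    [0,0,0],
    [0,0,0],
    [0,0,0],
    [0,0,0],
    [0,0,0]
  ],
  "turn": [
    [0,0,0],
    [0,0,0],
    [0,0,0],
    [0,0,0],
    [0,0,0],
    [0,0,0],
    [0,0,0],
    [0,0,0]
  ],
  "fingers": [1,1,1,1,1,-0.7,-0.7,-0.7],
  "grip_force": 5
}}

```text
time_s: 9.4
tcp_pos: [0.4436, 0.278, 0.0046]
eef_rot: [180.0, 0.0, 170.1]
contact_force: [0.4, 0.1, 0.1]
opening: 0.852
grasp_force: 0.0
```

Call:
{"name": "apply_moves", "arguments": {
  "slide": [
    [0,0,0],
    [0,0,0],
    [0,0,0],
    [0,0,0],
    [0,0,0],
    [0,0,0],
    [0,0,0],
    [0,0,0]
  ],
  "turn": [
    [0,0,0.056],
    [0,0,0.112],
    [0,0,0.168],
    [0,0,0.224],
    [0,0,0.28],
    [0,0,0.336],
    [0,0,0.392],
    [0,0,0.45]
  ],
  "fingers": [-0.9,-0.9,-0.9,-0.9,-0.9,-0.9,-0.9,-0.9]
}}

```text
time_s: 10.4
tcp_pos: [0.4435, 0.2782, 0.0047]
eef_rot: [180.0, -0.0, 88.7]
contact_force: [0.0, -0.6, -0.1]
opening: 0.953
grasp_force: 0.0
```

Call:
{"name": "apply_moves", "arguments": {
  "slide": [
    [0,0,0],
    [0,0,0],
    [0,0,0],
    [0,0,0],
    [0,0,0],
    [0,0,0],
    [0,0,0],
    [0,0,0]
  ],
  "turn": [
    [0,0,0.05],
    [0,0,0.05],
    [0,0,0.05],
    [0,0,0.05],
    [0,0,0.05],
    [0,0,0.05],
    [0,0,0.05],
    [0,0,0.05]
  ],
  "fingers": [-0.9,1,1,1,1,1,1,1],
  "grip_force": 20
}}

```text
time_s: 11.4
tcp_pos: [0.4436, 0.278, 0.0046]
eef_rot: [180.0, -0.0, 80.1]
contact_force: [1.0, -0.6, 0.9]
opening: 0.599
grasp_force: 20.0
```

```bash
python3 - <<'E'
from h import *
p=snapshot("top");q=snapshot("scene")
rows=[]
for P,c in((p,(.5718,.0552)),(q,(.5724,.0537))):
    u0=px(P,[*c,.085])[0].astype(int); h=14; S=7 
    S=200/28
    im=P["color"][u0[1]-h-2:u0[1]+h-2,u0[0]-h:u0[0]+h,::-1]; im=cv2.resize(im,(200,200),interpolation=cv2.INTER_CUBIC)
    im=cv2.convertScaleAbs(im,alpha=1.3)
    row=[im]
    for k in(55,68,80):
        m=im.copy(); kk=np.radians(k); e=np.array([np.cos(kk),np.sin(kk)]); n=np.array([-e[1],e[0]])
        def line(X,col):
            t=((px(P,X)-(u0-[h,h+2])+.5)*S-.5); cv2.polylines(m,[np.round(t*8).astype(np.int32)],False,col,1,cv2.LINE_AA,3)
        line(circ(*c,.104,.015),(0,200,0)); line(circ(*c,.108,.013),(0,200,0)); line(circ(*c,.114,.008),(200,100,0))
        for s in(-.005,.005):
            a=np.r_[np.array(c)+e*.0141+n*s]; b=np.array(c)+e*.008+n*s; d=np.array(c)+e*.012+n*s
            line([[*b,.108],[*d,.108],[*a,.104],[*a,.06]],(0,0,255))
        row.append(m)
    rows.append(np.hstack(row))
cv2.imwrite("pics/sp.png",np.vstack(rows))
E
```

```text
(no output)
```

View pics/sp.png

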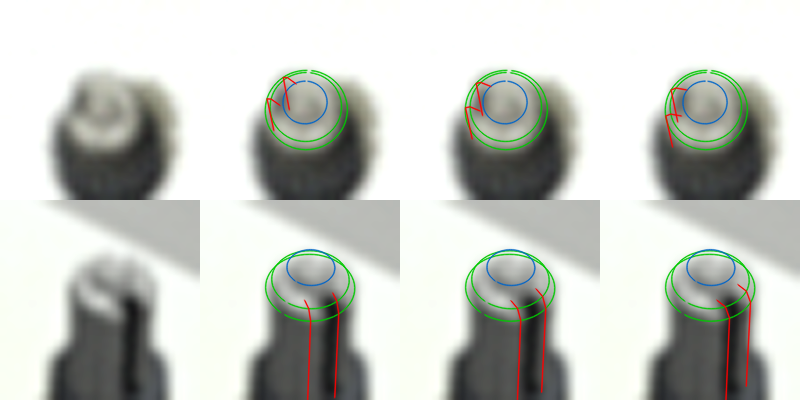

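The overlay fits the spindle at about (.572,.0545), with the keyway azimuth around 70° (dark slot at scene crop x 122–137). Next I lift ring 4 and carry it to the spindle.

```bash
python3 -c "
from h import *
go(.572,.0545,.18,151.5);go(.572,.0545,.13,151.5)
"
```

```text
slide [-0.66   0.55  -0.585] turn z -0.397 dist 0.312 dyaw 71.4
slide [-0.66   0.55  -0.418] turn z -0.397 dist 0.287 dyaw 71.4
```

Call:
{"name": "apply_moves", "arguments": {
  "slide": [
    [0,0,-0.2],
    [0,0,-0.4],
    [-0.15,0.12,-0.5],
    [-0.3,0.25,-0.585],
    [-0.45,0.37,-0.585],
    [-0.6,0.5,-0.585],
    [-0.66,0.55,-0.585],
    [-0.66,0.55,-0.585]
  ],
  "turn": [
    [0,0,0],
    [0,0,-0.05],
    [0,0,-0.1],
    [0,0,-0.15],
    [0,0,-0.2],
    [0,0,-0.25],
    [0,0,-0.3],
    [0,0,-0.35]
  ],
  "fingers": [1,1,1,1,1,1,1,1],
  "grip_force": 20
}}

```text
time_s: 12.5
tcp_pos: [0.5724, 0.0514, 0.1799]
eef_rot: [-179.9, 0.0, 143.1]
contact_force: [-0.8, 1.1, -0.9]
opening: 0.595
grasp_force: 20.0
```

```bash
python3 -c "
from h import *
go(.572,.0545,.13,151.5);print(state()['opening'])
p=snapshot('scene'); u=px(p,[.572,.0545,.15])[0].astype(int); save(p,'c1',(u[0]-50,u[1]-30,u[0]+50,u[1]+45),8)
"
```

```text
slide [0.007 0.008 0.166] turn z -0.047 dist 0.05 dyaw 8.4
0.5945549431341266
```

View pics/c1.png

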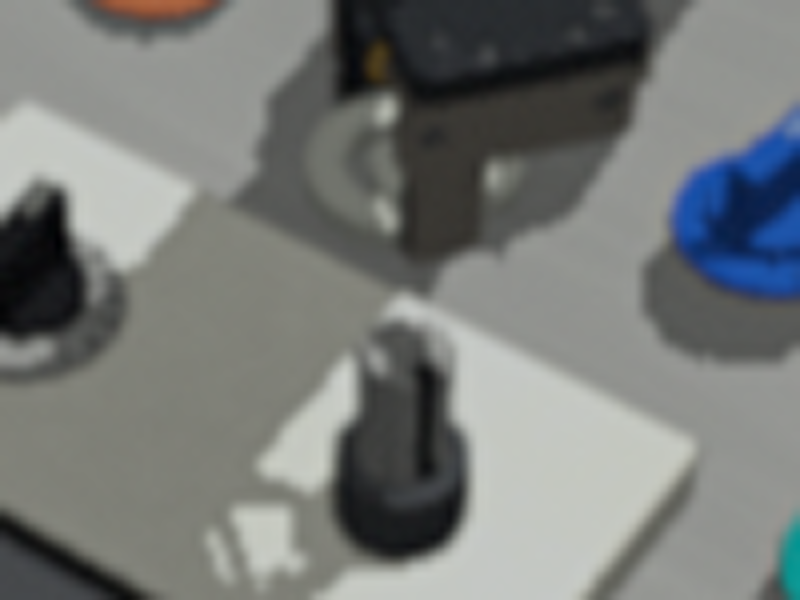

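Ring 4 is held (finger at about px (440,200)), with the spindle below at (405,430). Lowering it over the nose now.

Call:
{"name": "apply_moves", "arguments": {
  "slide": [
    [0.007,0.008,0.1],
    [0.007,0.008,0.15],
    [0.007,0.008,0.166],
    [0.007,0.008,0.166],
    [0.007,0.008,0.19],
    [0.007,0.008,0.21],
    [0.007,0.008,0.21]
  ],
  "turn": [
    [0,0,-0.047],
    [0,0,-0.047],
    [0,0,-0.047],
    [0,0,-0.047],
    [0,0,-0.047],
    [0,0,-0.047],
    [0,0,-0.047]
  ],
  "fingers": [1,1,1,1,1,1,1]
}}

```text
time_s: 13.42
tcp_pos: [0.5713, 0.0577, 0.1166]
eef_rot: [-180.0, -0.0, 151.5]
contact_force: [0.2, -0.6, -1.1]
opening: 0.597
grasp_force: 20.0
```

```bash
python3 -c "
from h import *
s=state();print(s['tcp_pos'],s['eef_rot'],s['contact_force'],s['wrist_torque'])
p=snapshot('scene'); u=px(p,[.572,.0545,.11])[0].astype(int); save(p,'c2',(u[0]-34,u[1]-25,u[0]+33,u[1]+25),12)
"
```

```text
[0.57126802 0.05765479 0.11664124] [-1.79969463e+02 -3.72998809e-02  1.51504189e+02] [ 0.21133595 -0.64236149 -1.10416083] [-0.0180441  -0.04972439 -0.00529978]
```

View pics/c2.png

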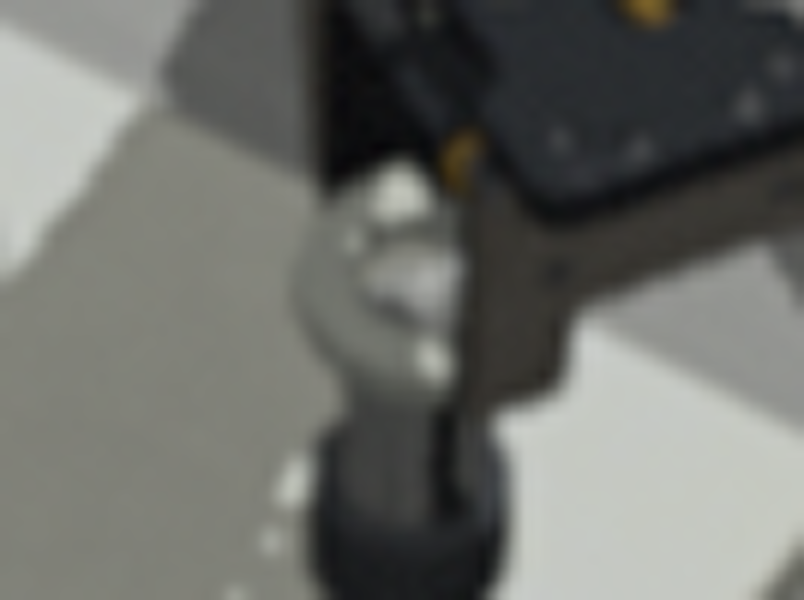

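Call:
{"name": "apply_moves", "arguments": {
  "slide": [
    [-0.007,-0.008,0],
    [-0.007,-0.008,0],
    [-0.007,-0.008,0.02],
    [-0.007,-0.008,0.03],
    [-0.007,-0.008,0.03]
  ],
  "turn": [
    [0,0,0],
    [0,0,0],
    [0,0,0],
    [0,0,0],
    [0,0,0]
  ],
  "fingers": [1,1,1,1,1]
}}

```text
time_s: 14.1
tcp_pos: [0.572, 0.0546, 0.1076]
eef_rot: [-180.0, -0.0, 151.5]
contact_force: [-0.4, -0.2, 0.3]
opening: 0.596
grasp_force: 20.0
```

The ring's bottom is below the shaft top with no contact force, so the tab is in the keyway. Continuing down.

Call:
{"name": "apply_moves", "arguments": {
  "slide": [
    [0,0,0.03],
    [0,0,0.06],
    [0,0,0.09],
    [0,0,0.12],
    [0,0,0.138],
    [0,0,0.138]
  ],
  "turn": [
    [0,0,0],
    [0,0,0],
    [0,0,0],
    [0,0,0],
    [0,0,0],
    [0,0,0]
  ],
  "fingers": [1,1,1,1,1,1]
}}

```text
time_s: 14.85
tcp_pos: [0.5721, 0.0545, 0.0662]
eef_rot: [-180.0, -0.0, 151.5]
contact_force: [0.5, -0.1, -1.0]
opening: 0.598
grasp_force: 20.0
```

Call:
{"name": "apply_moves", "arguments": {
  "slide": [
    [0,0,0.003],
    [0,0,0.003],
    [0,0,0.003],
    [0,0,-0.1],
    [0,0,-0.3],
    [0,0,-0.4],
    [0,0,-0.4],
    [0,0,-0.4]
  ],
  "turn": [
    [0,0,0],
    [0,0,0],
    [0,0,0],
    [0,0,0],
    [0,0,0],
    [0,0,0],
    [0,0,0],
    [0,0,0]
  ],
  "fingers": [-0.8,-0.8,-0.8,-0.8,-0.8,-0.8,-1,-1]
}}

```text
time_s: 15.85
tcp_pos: [0.5717, 0.0547, 0.186]
eef_rot: [-180.0, -0.1, 151.5]
contact_force: [-0.1, -0.4, -0.0]
opening: 1.002
grasp_force: 0.0
```

```bash
python3 -c "
from h import *
p=snapshot('top');q=snapshot('scene')
for c in [(.5834,-.2845),(.4498,-.294),(.4155,-.0315)]:
  for P in(p,q):
    r=ring(P,*c); print(np.round(r,4),np.round(tab(P,r[0],r[1]),1))
r=ring(q,.572,.054,.07); print('seated',np.round(r,4),tab(q,r[0],r[1],.07)); print(state()['tcp_pos'],state()['eef_rot'])
go(.4155,-.0315,.1,150);go(.4155,-.0315,.004,150)
"
```

```text
[  0.5824  -0.2835 117.2179] [230.5   3.7]
[  0.5845  -0.2856 102.0997] [230.3   1.9]
[  0.4485  -0.2931 127.5353] [1.7 3.9]
[ 0.451  -0.2954 95.5583] [-0.7  2.8]
[ 4.14400e-01 -3.13000e-02  7.20897e+01] [172.    3.9]
[ 0.417  -0.0326 26.207 ] [205.7   1.3]
seated [5.740000e-01 5.180000e-02 1.065442e+02] (np.float64(183.99502280264687), np.float64(3.143975112272384))
[0.57136773 0.05453105 0.18526957] [-1.79901382e+02 -1.09681264e-01  1.51523341e+02]
slide [ 0.32  -0.5    0.284] turn z 0.008 dist 0.197 dyaw -1.5
slide [ 0.32  -0.5    0.604] turn z 0.008 dist 0.254 dyaw -1.5
```

Call:
{"name": "apply_moves", "arguments": {
  "slide": [
    [0.1,-0.15,0],
    [0.2,-0.3,0],
    [0.3,-0.45,0.1],
    [0.32,-0.5,0.2],
    [0.32,-0.5,0.284],
    [0.32,-0.5,0.284],
    [0.32,-0.5,0.284],
    [0.32,-0.5,0.284]
  ],
  "turn": [
    [0,0,0.059],
    [0,0,0.118],
    [0,0,0.177],
    [0,0,0.236],
    [0,0,0.295],
    [0,0,0.354],
    [0,0,0.413],
    [0,0,0.46]
  ],
  "fingers": [-1,-1,-1,-1,-1,-1,-1,-1]
}}

```text
time_s: 16.95
tcp_pos: [0.4156, -0.0317, 0.1006]
eef_rot: [-179.9, 0.1, 68.4]
contact_force: [-0.9, -0.7, -0.4]
opening: 0.997
grasp_force: 0.0
```

Call:
{"name": "apply_moves", "arguments": {
  "slide": [
    [0,0,0],
    [0,0,0],
    [0,0,0]
  ],
  "turn": [
    [0,0,0.04],
    [0,0,0.05],
    [0,0,0.05]
  ],
  "fingers": [-1,-1,-1]
}}

```text
time_s: 17.32
tcp_pos: [0.416, -0.0315, 0.1011]
eef_rot: [-180.0, 0.1, 59.8]
contact_force: [0.7, -1.0, 0.1]
opening: 1.0
grasp_force: 0.0
```

```bash
python3 -c "
from h import *
go(.4155,-.0315,.004,60); print(state()['tcp_pos'])"
```

```text
slide [-0.001 -0.002  0.324] turn z -0.001 dist 0.097 dyaw 0.2
[ 0.41603896 -0.03153926  0.10109894]
```

Call:
{"name": "apply_moves", "arguments": {
  "slide": [
    [0,0,0.15],
    [0,0,0.26],
    [0,0,0.31],
    [0,0,0.322],
    [0,0,0.322],
    [0,0,0.322],
    [0,0,0.322],
    [0,0,0.322]
  ],
  "turn": [
    [0,0,0],
    [0,0,0],
    [0,0,0],
    [0,0,0],
    [0,0,0],
    [0,0,0],
    [0,0,0],
    [0,0,0]
  ],
  "fingers": [-1,-1,-1,-1,1,1,1,1],
  "grip_force": 5
}}

```text
time_s: 18.32
tcp_pos: [0.4168, -0.0313, 0.0053]
eef_rot: [180.0, -0.0, 59.7]
contact_force: [0.3, 0.5, 2.1]
opening: 0.611
grasp_force: 5.0
```

Call:
{"name": "apply_moves", "arguments": {
  "slide": [
    [0,0,0],
    [0,0,0],
    [0,0,0],
    [0,0,0],
    [0,0,0],
    [0,0,0],
    [0,0,0],
    [0,0,0]
  ],
  "turn": [
    [0,0,0],
    [0,0,0],
    [0,0,0],
    [0,0,0],
    [0,0,-0.05],
    [0,0,-0.1],
    [0,0,-0.15],
    [0,0,-0.2]
  ],
  "fingers": [1,1,-0.8,-0.8,-0.8,-0.8,-0.8,-0.8]
}}

```text
time_s: 19.32
tcp_pos: [0.4162, -0.0315, 0.0047]
eef_rot: [-180.0, 0.0, 96.0]
contact_force: [-0.4, -0.0, 0.9]
opening: 0.898
grasp_force: 0.0
```

Call:
{"name": "apply_moves", "arguments": {
  "slide": [
    [0,0,0],
    [0,0,0],
    [0,0,0],
    [0,0,0],
    [0,0,0],
    [0,0,0]
  ],
  "turn": [
    [0,0,-0.06],
    [0,0,-0.12],
    [0,0,-0.18],
    [0,0,-0.24],
    [0,0,-0.3],
    [0,0,-0.3]
  ],
  "fingers": [-0.8,-0.8,-0.8,-0.8,-0.8,-0.8]
}}

```text
time_s: 20.08
tcp_pos: [0.4162, -0.0316, 0.0048]
eef_rot: [180.0, -0.0, 149.6]
contact_force: [-0.4, -0.4, 0.1]
opening: 0.896
grasp_force: 0.0
```

Call:
{"name": "apply_moves", "arguments": {
  "slide": [
    [0,0,0],
    [0,0,0],
    [0,0,0],
    [0,0,0],
    [0,0,0],
    [0,0,0],
    [0,0,-0.2],
    [0,0,-0.3]
  ],
  "turn": [
    [0,0,0],
    [0,0,0],
    [0,0,0],
    [0,0,0],
    [0,0,0],
    [0,0,0],
    [0,0,0],
    [0,0,0]
  ],
  "fingers": [1,1,1,1,1,1,1,1],
  "grip_force": 20
}}

```text
time_s: 21.08
tcp_pos: [0.4168, -0.0317, 0.0963]
eef_rot: [180.0, 0.0, 149.7]
contact_force: [0.2, 0.4, -0.1]
opening: 0.592
grasp_force: 20.0
```

Call:
{"name": "apply_moves", "arguments": {
  "slide": [
    [0,0,-0.3],
    [0,0,-0.3]
  ],
  "turn": [
    [0,0,0],
    [0,0,0]
  ],
  "fingers": [1,1]
}}

```text
time_s: 21.32
tcp_pos: [0.4176, -0.0315, 0.1878]
eef_rot: [179.8, 0.2, 149.7]
contact_force: [0.1, 0.5, -1.7]
opening: 0.591
grasp_force: 20.0
```

```bash
python3 -c "
from h import *
y=state()['eef_rot'][2]; print(y); go(.572,.0545,.15,y-104.5); print(state()['tcp_pos'],state()['opening'])"
```

```text
149.70953070368003
slide [-0.3    0.507  0.126] turn z 0.581 dist 0.181 dyaw -104.5
[ 0.41760847 -0.0315114   0.18783444] 0.5914582110944198
```

Call:
{"name": "apply_moves", "arguments": {
  "slide": [
    [-0.05,0.1,0],
    [-0.1,0.2,0],
    [-0.2,0.35,0],
    [-0.3,0.507,0],
    [-0.3,0.507,0],
    [-0.3,0.507,0],
    [-0.3,0.507,0],
    [-0.3,0.507,0.1]
  ],
  "turn": [
    [0,0,0.058],
    [0,0,0.116],
    [0,0,0.174],
    [0,0,0.232],
    [0,0,0.29],
    [0,0,0.348],
    [0,0,0.406],
    [0,0,0.464]
  ],
  "fingers": [1,1,1,1,1,1,1,1]
}}

```text
time_s: 22.32
tcp_pos: [0.5724, 0.0547, 0.1563]
eef_rot: [179.8, -0.2, 65.9]
contact_force: [1.0, 0.3, -0.5]
opening: 0.587
grasp_force: 20.0
```

Call:
{"name": "apply_moves", "arguments": {
  "slide": [
    [0,0,0],
    [0,0,0],
    [0,0,0],
    [0,0,0]
  ],
  "turn": [
    [0,0,0.058],
    [0,0,0.117],
    [0,0,0.117],
    [0,0,0.117]
  ],
  "fingers": [1,1,1,1]
}}

```text
time_s: 22.82
tcp_pos: [0.5707, 0.0547, 0.1548]
eef_rot: [-180.0, 0.0, 45.3]
contact_force: [-0.7, 0.4, -0.8]
opening: 0.591
grasp_force: 20.0
```

```bash
python3 -c "
from h import *
go(.572,.0545,.108,45.2); s=state();print(s['tcp_pos'],s['opening'],s['eef_rot'])"
```

```text
slide [0.003 0.003 0.156] turn z 0.001 dist 0.047 dyaw -0.1
[0.57068829 0.05466399 0.1548201 ] 0.591300035605472 [-1.79989199e+02  3.73906261e-03  4.53306500e+01]
```

Call:
{"name": "apply_moves", "arguments": {
  "slide": [
    [0.003,0.003,0.05],
    [0.003,0.003,0.1],
    [0.003,0.003,0.13],
    [0.003,0.003,0.145],
    [0.003,0.003,0.156],
    [0.003,0.003,0.156]
  ],
  "turn": [
    [0,0,0],
    [0,0,0],
    [0,0,0],
    [0,0,0],
    [0,0,0],
    [0,0,0]
  ],
  "fingers": [1,1,1,1,1,1]
}}

```text
time_s: 23.58
tcp_pos: [0.5722, 0.0545, 0.1081]
eef_rot: [180.0, -0.0, 45.1]
contact_force: [0.4, -0.4, -0.9]
opening: 0.595
grasp_force: 20.0
```

Call:
{"name": "apply_moves", "arguments": {
  "slide": [
    [0,0,0.03],
    [0,0,0.06],
    [0,0,0.085],
    [0,0,0.103],
    [0,0,0.103]
  ],
  "turn": [
    [0,0,0],
    [0,0,0],
    [0,0,0],
    [0,0,0],
    [0,0,0]
  ],
  "fingers": [1,1,1,1,1]
}}

```text
time_s: 24.2
tcp_pos: [0.5721, 0.0546, 0.0768]
eef_rot: [-180.0, 0.0, 45.1]
contact_force: [0.3, -0.1, -1.5]
opening: 0.592
grasp_force: 20.0
```

Call:
{"name": "apply_moves", "arguments": {
  "slide": [
    [0,0,0.0],
    [0,0,0.0],
    [0,0,0.0],
    [0,0,-0.1],
    [0,0,-0.3],
    [0,0,-0.4],
    [0,0,-0.4],
    [0,0,-0.4]
  ],
  "turn": [
    [0,0,0],
    [0,0,0],
    [0,0,0],
    [0,0,0],
    [0,0,0],
    [0,0,0],
    [0,0,0],
    [0,0,0]
  ],
  "fingers": [-0.8,-0.8,-0.8,-0.8,-0.8,-0.8,-1,-1]
}}

```text
time_s: 25.2
tcp_pos: [0.5714, 0.0546, 0.1964]
eef_rot: [-179.9, 0.1, 45.1]
contact_force: [-0.6, 0.3, -0.3]
opening: 0.999
grasp_force: 0.0
```

```bash
python3 -c "
from h import *
p=snapshot('top');q=snapshot('scene')
for c in [(.5834,-.2845),(.4498,-.294)]:
  for P in(p,q):
    r=ring(P,*c); print(np.round(r,4),np.round(tab(P,r[0],r[1]),1))
u=px(q,[.572,.0545,.07])[0].astype(int); save(q,'c3',(u[0]-34,u[1]-25,u[0]+33,u[1]+25),9)
print(state()['tcp_pos'],state()['eef_rot'])
go(.4498,-.2942,.1,0);go(.4498,-.2942,.004,0)
"
```

```text
[  0.5825  -0.2835 117.7309] [230.3   3.8]
[  0.5845  -0.2856 102.3922] [230.3   1.9]
[  0.4486  -0.2931 126.8833] [2.4 3.9]
[ 0.451  -0.2954 95.7042] [-0.7  2.8]
[0.57110674 0.05448596 0.19576261] [-1.79921613e+02  1.29484874e-01  4.51473397e+01]
slide [-1.109  0.533  0.319] turn z 0.251 dist 0.381 dyaw -45.1
slide [-1.109  0.533  0.639] turn z 0.251 dist 0.416 dyaw -45.1
```

View pics/c3.png

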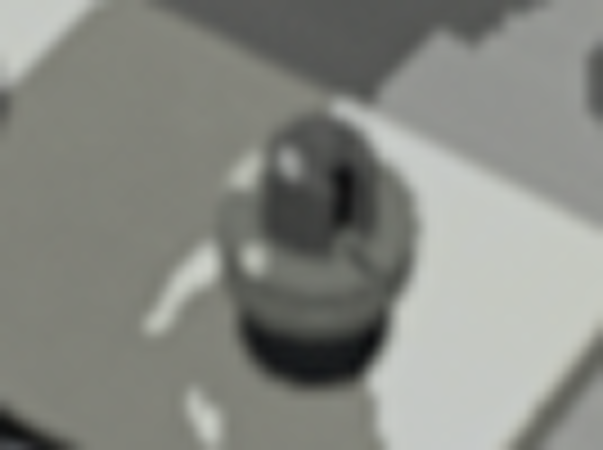

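Two rings sit flat at px (315,260), with the tab line meeting the slot. On to ring 2.

Call:
{"name": "apply_moves", "arguments": {
  "slide": [
    [-0.18,0.09,0],
    [-0.36,0.18,0],
    [-0.54,0.26,0],
    [-0.7,0.34,0],
    [-0.86,0.42,0],
    [-1,0.48,0],
    [-1,0.48,0.1],
    [-1,0.48,0.1]
  ],
  "turn": [
    [0,0,0],
    [0,0,0],
    [0,0,0],
    [0,0,0],
    [0,0,0],
    [0,0,0],
    [0,0,0],
    [0,0,0]
  ],
  "fingers": [-1,-1,-1,-1,-1,-1,-1,-1]
}}

```text
time_s: 26.3
tcp_pos: [0.4604, -0.2592, 0.1648]
eef_rot: [-179.7, 0.2, 45.1]
contact_force: [0.3, -0.6, 0.2]
opening: 0.998
grasp_force: 0.0
```

Call:
{"name": "apply_moves", "arguments": {
  "slide": [
    [-0.109,0.053,0.1],
    [-0.109,0.053,0.219],
    [-0.109,0.053,0.219],
    [-0.109,0.053,0.219],
    [-0.109,0.053,0.219]
  ],
  "turn": [
    [0,0,0],
    [0,0,0],
    [0,0,0],
    [0,0,0],
    [0,0,0]
  ],
  "fingers": [-1,-1,-1,-1,-1]
}}

```text
time_s: 26.92
tcp_pos: [0.452, -0.2941, 0.103]
eef_rot: [179.9, -0.1, 45.2]
contact_force: [0.2, -0.1, -0.1]
opening: 1.0
grasp_force: 0.0
```

```bash
python3 -c "
from h import *
go(.4498,-.2942,.0045,45); print(state()['tcp_pos'])"
```

```text
slide [-0.006 -0.005  0.328] turn z 0.001 dist 0.098 dyaw -0.2
[ 0.45200915 -0.29406057  0.10297476]
```

Call:
{"name": "apply_moves", "arguments": {
  "slide": [
    [-0.006,-0.005,0.15],
    [-0.006,-0.005,0.26],
    [-0.006,-0.005,0.31],
    [-0.006,-0.005,0.323],
    [-0.006,-0.005,0.323],
    [-0.006,-0.005,0.323],
    [-0.006,-0.005,0.323],
    [-0.006,-0.005,0.323]
  ],
  "turn": [
    [0,0,0],
    [0,0,0],
    [0,0,0],
    [0,0,0],
    [0,0,0],
    [0,0,0],
    [0,0,0],
    [0,0,0]
  ],
  "fingers": [-1,-1,-1,-1,1,1,1,1],
  "grip_force": 5
}}

```text
time_s: 27.92
tcp_pos: [0.4489, -0.2946, 0.0051]
eef_rot: [179.9, -0.0, 45.1]
contact_force: [0.2, 0.2, 2.5]
opening: 0.608
grasp_force: 5.0
```

Call:
{"name": "apply_moves", "arguments": {
  "slide": [
    [0,0,0],
    [0,0,0],
    [0,0,0],
    [0,0,0],
    [0,0,0],
    [0,0,0],
    [0,0,0],
    [0,0,0]
  ],
  "turn": [
    [0,0,0],
    [0,0,0],
    [0,0,0],
    [0,0,0],
    [0,0,0.05],
    [0,0,0.1],
    [0,0,0.15],
    [0,0,0.2]
  ],
  "fingers": [1,1,-0.8,-0.8,-0.8,-0.8,-0.8,-0.8]
}}

```text
time_s: 28.92
tcp_pos: [0.4481, -0.2941, 0.0043]
eef_rot: [-180.0, 0.0, 8.8]
contact_force: [0.2, -0.3, 0.5]
opening: 0.902
grasp_force: 0.0
```

Call:
{"name": "apply_moves", "arguments": {
  "slide": [
    [0,0,0],
    [0,0,0],
    [0,0,0],
    [0,0,0],
    [0,0,0],
    [0,0,0]
  ],
  "turn": [
    [0,0,0.06],
    [0,0,0.12],
    [0,0,0.18],
    [0,0,0.24],
    [0,0,0.3],
    [0,0,0.3]
  ],
  "fingers": [-0.8,-0.8,-0.8,-0.8,-0.8,-0.8]
}}

```text
time_s: 29.68
tcp_pos: [0.448, -0.2941, 0.0041]
eef_rot: [179.9, 0.0, -44.7]
contact_force: [0.8, 0.2, -0.6]
opening: 0.9
grasp_force: 0.0
```

Call:
{"name": "apply_moves", "arguments": {
  "slide": [
    [0,0,0],
    [0,0,0],
    [0,0,0],
    [0,0,0],
    [0,0,0],
    [0,0,0],
    [0,0,-0.2],
    [0,0,-0.3]
  ],
  "turn": [
    [0,0,0],
    [0,0,0],
    [0,0,0],
    [0,0,0],
    [0,0,0],
    [0,0,0],
    [0,0,0],
    [0,0,0]
  ],
  "fingers": [1,1,1,1,1,1,1,1],
  "grip_force": 20
}}

```text
time_s: 30.68
tcp_pos: [0.4487, -0.2952, 0.0965]
eef_rot: [-180.0, -0.1, -44.9]
contact_force: [0.7, 0.9, -0.4]
opening: 0.595
grasp_force: 20.0
```

Call:
{"name": "apply_moves", "arguments": {
  "slide": [
    [0,0,-0.3],
    [0,0,-0.3],
    [0,0,-0.3]
  ],
  "turn": [
    [0,0,0],
    [0,0,0],
    [0,0,0]
  ],
  "fingers": [1,1,1]
}}

```text
time_s: 31.05
tcp_pos: [0.4494, -0.2949, 0.1862]
eef_rot: [-179.9, -0.2, -44.8]
contact_force: [-0.3, -0.7, -1.0]
opening: 0.596
grasp_force: 20.0
```

```bash
python3 -c "
from h import *
y=state()['eef_rot'][2]; print(y); go(.572,.0545,.16,y+69.3); print(state()['tcp_pos'],state()['opening'])"
```

```text
-44.83596715003293
slide [-0.531 -1.114  0.087] turn z -0.385 dist 0.371 dyaw 69.3
[ 0.44944199 -0.29486643  0.18624112] 0.596177182677374
```

Call:
{"name": "apply_moves", "arguments": {
  "slide": [
    [-0.08,-0.17,0],
    [-0.16,-0.34,0],
    [-0.24,-0.51,0],
    [-0.32,-0.68,0],
    [-0.4,-0.85,0],
    [-0.48,-1,0],
    [-0.48,-1,0]
  ],
  "turn": [
    [0,0,0],
    [0,0,0],
    [0,0,0],
    [0,0,0],
    [0,0,0],
    [0,0,0],
    [0,0,0]
  ],
  "fingers": [1,1,1,1,1,1,1]
}}

```text
time_s: 31.92
tcp_pos: [0.558, 0.0248, 0.1823]
eef_rot: [179.9, 0.1, -44.4]
contact_force: [0.1, -1.1, -0.6]
opening: 0.595
grasp_force: 20.0
```

Call:
{"name": "apply_moves", "arguments": {
  "slide": [
    [-0.051,-0.114,0],
    [-0.051,-0.114,0],
    [-0.051,-0.114,0],
    [-0.051,-0.114,0.087],
    [-0.051,-0.114,0.087],
    [-0.051,-0.114,0.087],
    [-0.051,-0.114,0.087],
    [-0.051,-0.114,0.087]
  ],
  "turn": [
    [0,0,-0.055],
    [0,0,-0.11],
    [0,0,-0.165],
    [0,0,-0.22],
    [0,0,-0.275],
    [0,0,-0.33],
    [0,0,-0.385],
    [0,0,-0.385]
  ],
  "fingers": [1,1,1,1,1,1,1,1]
}}

```text
time_s: 32.92
tcp_pos: [0.5704, 0.0536, 0.1577]
eef_rot: [-180.0, 0.1, 24.2]
contact_force: [-0.3, 0.3, -0.2]
opening: 0.595
grasp_force: 20.0
```

Call:
{"name": "apply_moves", "arguments": {
  "slide": [
    [0,0,0],
    [0,0,0]
  ],
  "turn": [
    [0,0,0],
    [0,0,0]
  ],
  "fingers": [1,1]
}}

```text
time_s: 33.17
tcp_pos: [0.5711, 0.0546, 0.1582]
eef_rot: [180.0, 0.0, 24.3]
contact_force: [0.3, -0.2, 0.2]
opening: 0.597
grasp_force: 20.0
```

```bash
python3 -c "
from h import *
go(.572,.0545,.108,24.5); s=state();print(s['tcp_pos'],s['opening'],s['eef_rot'])"
```

```text
slide [0.003 0.002 0.167] turn z -0.001 dist 0.05 dyaw 0.2
[0.57105938 0.05461007 0.1581851 ] 0.5966476518486772 [1.79983241e+02 3.44345146e-02 2.43357173e+01]
```

Call:
{"name": "apply_moves", "arguments": {
  "slide": [
    [0.003,0.002,0.05],
    [0.003,0.002,0.1],
    [0.003,0.002,0.14],
    [0.003,0.002,0.155],
    [0.003,0.002,0.167],
    [0.003,0.002,0.167]
  ],
  "turn": [
    [0,0,0],
    [0,0,0],
    [0,0,0],
    [0,0,0],
    [0,0,0],
    [0,0,0]
  ],
  "fingers": [1,1,1,1,1,1]
}}

```text
time_s: 33.92
tcp_pos: [0.5724, 0.0547, 0.1084]
eef_rot: [180.0, -0.0, 24.4]
contact_force: [-0.2, 0.7, -1.3]
opening: 0.597
grasp_force: 20.0
```

Call:
{"name": "apply_moves", "arguments": {
  "slide": [
    [0,0,0.03],
    [0,0,0.055],
    [0,0,0.073],
    [0,0,0.073]
  ],
  "turn": [
    [0,0,0],
    [0,0,0],
    [0,0,0],
    [0,0,0]
  ],
  "fingers": [1,1,1,1]
}}

```text
time_s: 34.42
tcp_pos: [0.572, 0.0547, 0.086]
eef_rot: [-180.0, 0.1, 24.4]
contact_force: [-0.3, 0.1, -1.4]
opening: 0.595
grasp_force: 20.0
```

Call:
{"name": "apply_moves", "arguments": {
  "slide": [
    [0,0,0.0],
    [0,0,0.0],
    [0,0,0.0],
    [0,0,-0.1],
    [0,0,-0.3],
    [0,0,-0.4],
    [0,0,-0.4],
    [0,0,-0.4]
  ],
  "turn": [
    [0,0,0],
    [0,0,0],
    [0,0,0],
    [0,0,0],
    [0,0,0],
    [0,0,0],
    [0,0,0],
    [0,0,0]
  ],
  "fingers": [-0.8,-0.8,-0.8,-0.8,-0.8,-0.8,-1,-1]
}}

```text
time_s: 35.42
tcp_pos: [0.5716, 0.0551, 0.2056]
eef_rot: [-180.0, 0.1, 24.5]
contact_force: [-0.5, -0.8, 0.7]
opening: 0.997
grasp_force: 0.0
```

```bash
python3 -c "
from h import *
p=snapshot('top');q=snapshot('scene')
for c in [(.5834,-.2845)]:
  for P in(p,q):
    r=ring(P,*c); print(np.round(r,4),np.round(tab(P,r[0],r[1]),1))
for P in(p,q): print('stack',[np.round(ring(P,.572,.0545,z),4)[[0,1,2]].tolist() for z in(.08,.09,.1)])
print(state()['tcp_pos'],state()['eef_rot'])
go(.5834,-.2845,.12,90);go(.5834,-.2845,.0045,90)
"
```

```text
[  0.5825  -0.2834 116.9651] [230.1   3.8]
[  0.5845  -0.2856 102.3977] [230.3   1.9]
stack [[0.5735, 0.0582, 46.0339], [0.5713, 0.0592, 48.2756], [0.5687, 0.0587, 51.1784]]
stack [[0.5635, 0.0472, 80.9544], [0.5709, 0.0516, 82.2728], [0.578, 0.0563, 83.3932]]
[0.571366   0.05481676 0.2050909 ] [-1.79973957e+02  1.39559895e-01  2.44444076e+01]
slide [-0.432  1.046  0.284] turn z -0.364 dist 0.35 dyaw 65.6
slide [-0.432  1.046  0.669] turn z -0.364 dist 0.394 dyaw 65.6
```

Call:
{"name": "apply_moves", "arguments": {
  "slide": [
    [-0.08,0.2,0],
    [-0.16,0.4,0],
    [-0.24,0.6,0],
    [-0.32,0.8,0],
    [-0.4,0.97,0],
    [-0.432,1,0],
    [-0.432,1,0.1],
    [-0.432,1,0.1]
  ],
  "turn": [
    [0,0,-0.05],
    [0,0,-0.1],
    [0,0,-0.15],
    [0,0,-0.2],
    [0,0,-0.253],
    [0,0,-0.253],
    [0,0,-0.253],
    [0,0,-0.253]
  ],
  "fingers": [-1,-1,-1,-1,-1,-1,-1,-1]
}}

```text
time_s: 36.52
tcp_pos: [0.5768, -0.2702, 0.1734]
eef_rot: [-179.6, -0.0, 70.0]
contact_force: [0.5, -0.3, 0.4]
opening: 1.0
grasp_force: 0.0
```

Call:
{"name": "apply_moves", "arguments": {
  "slide": [
    [0,0,0],
    [0,0,0]
  ],
  "turn": [
    [0,0,0],
    [0,0,0]
  ],
  "fingers": [-1,-1]
}}

```text
time_s: 36.78
tcp_pos: [0.5792, -0.2715, 0.1774]
eef_rot: [179.9, -0.0, 70.0]
contact_force: [0.6, 0.0, 0.9]
opening: 1.002
grasp_force: 0.0
```

```bash
python3 -c "
from h import *
go(.5834,-.2845,.0045,70); print(state()['tcp_pos'])"
```

```text
slide [-0.036  0.028  0.576] turn z 0.0 dist 0.173 dyaw -0.0
[ 0.57921484 -0.27151061  0.17740258]
```

Call:
{"name": "apply_moves", "arguments": {
  "slide": [
    [-0.036,0.028,0.1],
    [-0.036,0.028,0.3],
    [-0.036,0.028,0.4],
    [-0.036,0.028,0.4],
    [-0.036,0.028,0.4],
    [-0.036,0.028,0.4]
  ],
  "turn": [
    [0,0,0],
    [0,0,0],
    [0,0,0],
    [0,0,0],
    [0,0,0],
    [0,0,0]
  ],
  "fingers": [-1,-1,-1,-1,-1,-1]
}}

```text
time_s: 37.52
tcp_pos: [0.584, -0.2856, 0.0586]
eef_rot: [179.8, -0.0, 70.0]
contact_force: [0.1, -0.6, -0.0]
opening: 1.003
grasp_force: 0.0
```

```bash
python3 -c "
from h import *
go(.5834,-.2845,.0045,70); print(state()['tcp_pos'])"
```

```text
slide [ 0.003 -0.003  0.18 ] turn z -0.0 dist 0.054 dyaw 0.0
[ 0.58397119 -0.28555048  0.05864857]
```

Call:
{"name": "apply_moves", "arguments": {
  "slide": [
    [0.003,-0.003,0.1],
    [0.003,-0.003,0.16],
    [0.003,-0.003,0.175],
    [0.003,-0.003,0.175],
    [0.003,-0.003,0.175],
    [0.003,-0.003,0.175],
    [0.003,-0.003,0.175],
    [0.003,-0.003,0.175]
  ],
  "turn": [
    [0,0,0],
    [0,0,0],
    [0,0,0],
    [0,0,0],
    [0,0,0],
    [0,0,0],
    [0,0,0],
    [0,0,0]
  ],
  "fingers": [-1,-1,-1,-1,1,1,1,1],
  "grip_force": 5
}}

```text
time_s: 38.52
tcp_pos: [0.5825, -0.2839, 0.0043]
eef_rot: [180.0, -0.0, 70.0]
contact_force: [-0.6, -0.9, 1.2]
opening: 0.593
grasp_force: 4.9
```

Call:
{"name": "apply_moves", "arguments": {
  "slide": [
    [0,0,0],
    [0,0,0],
    [0,0,0],
    [0,0,0],
    [0,0,0],
    [0,0,0],
    [0,0,0],
    [0,0,0]
  ],
  "turn": [
    [0,0,0],
    [0,0,0],
    [0,0,0],
    [0,0,0],
    [0,0,-0.05],
    [0,0,-0.1],
    [0,0,-0.15],
    [0,0,-0.2]
  ],
  "fingers": [1,1,-0.8,-0.8,-0.8,-0.8,-0.8,-0.8]
}}

```text
time_s: 39.52
tcp_pos: [0.5818, -0.2838, 0.0038]
eef_rot: [-180.0, -0.0, 106.3]
contact_force: [0.2, -0.8, 0.2]
opening: 0.901
grasp_force: 0.0
```

Call:
{"name": "apply_moves", "arguments": {
  "slide": [
    [0,0,0],
    [0,0,0],
    [0,0,0],
    [0,0,0],
    [0,0,0],
    [0,0,0]
  ],
  "turn": [
    [0,0,-0.06],
    [0,0,-0.12],
    [0,0,-0.18],
    [0,0,-0.24],
    [0,0,-0.3],
    [0,0,-0.3]
  ],
  "fingers": [-0.8,-0.8,-0.8,-0.8,-0.8,-0.8]
}}

```text
time_s: 40.28
tcp_pos: [0.5818, -0.2841, 0.0039]
eef_rot: [180.0, -0.0, 159.8]
contact_force: [-0.0, -0.7, 0.7]
opening: 0.9
grasp_force: 0.0
```

Call:
{"name": "apply_moves", "arguments": {
  "slide": [
    [0,0,0],
    [0,0,0],
    [0,0,0],
    [0,0,0],
    [0,0,0],
    [0,0,0],
    [0,0,0]
  ],
  "turn": [
    [0,0,0],
    [0,0,0],
    [0,0,0],
    [0,0,0],
    [0,0,0],
    [0,0,0],
    [0,0,0]
  ],
  "fingers": [1,1,1,1,1,1,1],
  "grip_force": 20
}}

```text
time_s: 41.15
tcp_pos: [0.5821, -0.2838, 0.004]
eef_rot: [180.0, -0.0, 160.0]
contact_force: [-0.5, 0.7, -0.3]
opening: 0.603
grasp_force: 20.0
```

Call:
{"name": "apply_moves", "arguments": {
  "slide": [
    [0,0,-0.2],
    [0,0,-0.4],
    [0,0,-0.6],
    [0,0,-0.6],
    [0,0,-0.6]
  ],
  "turn": [
    [0,0,0],
    [0,0,0],
    [0,0,0],
    [0,0,0],
    [0,0,0]
  ],
  "fingers": [1,1,1,1,1]
}}

```text
time_s: 41.78
tcp_pos: [0.5816, -0.2835, 0.1835]
eef_rot: [180.0, -0.0, 160.0]
contact_force: [-0.0, 1.2, -1.5]
opening: 0.602
grasp_force: 20.0
```

```bash
python3 -c "
from h import *
y=state()['eef_rot'][2]; print(y); go(.572,.0545,.16,y-160.3); print(state()['tcp_pos'],state()['opening'])"
```

```text
159.97973566455448
slide [0.416 1.048 0.078] turn z 0.891 dist 0.339 dyaw -160.3
[ 0.58160381 -0.28351356  0.18349231] 0.6017207399953654
```

Call:
{"name": "apply_moves", "arguments": {
  "slide": [
    [0.07,0.18,0],
    [0.14,0.36,0],
    [0.21,0.54,0],
    [0.28,0.72,0],
    [0.35,0.88,0],
    [0.4,1,0],
    [0.4,1,0],
    [0.4,1,0]
  ],
  "turn": [
    [0,0,0.058],
    [0,0,0.116],
    [0,0,0.174],
    [0,0,0.232],
    [0,0,0.29],
    [0,0,0.348],
    [0,0,0.406],
    [0,0,0.464]
  ],
  "fingers": [1,1,1,1,1,1,1,1]
}}

```text
time_s: 42.78
tcp_pos: [0.5705, 0.0398, 0.1816]
eef_rot: [-179.8, 0.1, 76.2]
contact_force: [1.4, -0.6, -0.4]
opening: 0.601
grasp_force: 20.0
```

Call:
{"name": "apply_moves", "arguments": {
  "slide": [
    [0,0,0],
    [0,0,0],
    [0,0,0],
    [0,0,0],
    [0,0,0],
    [0,0,0],
    [0,0,0],
    [0,0,0]
  ],
  "turn": [
    [0,0,0.058],
    [0,0,0.116],
    [0,0,0.174],
    [0,0,0.232],
    [0,0,0.29],
    [0,0,0.348],
    [0,0,0.406],
    [0,0,0.427]
  ],
  "fingers": [1,1,1,1,1,1,1,1]
}}

```text
time_s: 43.78
tcp_pos: [0.5706, 0.0389, 0.1818]
eef_rot: [179.9, 0.2, -0.6]
contact_force: [-0.2, 0.7, -1.3]
opening: 0.603
grasp_force: 20.0
```

```bash
python3 -c "
from h import *
go(.572,.0545,.13,-.3); s=state();print(s['tcp_pos'],s['opening'],s['eef_rot'])"
```

```text
slide [ 0.004 -0.052  0.173] turn z -0.002 dist 0.054 dyaw 0.3
[0.57060699 0.03893043 0.18175311] 0.6030561284074031 [179.88485349   0.22505062  -0.58208444]
```

Call:
{"name": "apply_moves", "arguments": {
  "slide": [
    [0.004,-0.052,0],
    [0.004,-0.052,0.1],
    [0.004,-0.052,0.173],
    [0.004,-0.052,0.173],
    [0.004,-0.052,0.173]
  ],
  "turn": [
    [0,0,0],
    [0,0,0],
    [0,0,0],
    [0,0,0],
    [0,0,0]
  ],
  "fingers": [1,1,1,1,1]
}}

```text
time_s: 44.4
tcp_pos: [0.5736, 0.055, 0.1323]
eef_rot: [180.0, -0.0, -0.4]
contact_force: [0.5, -0.4, 0.0]
opening: 0.602
grasp_force: 20.0
```

```bash
python3 -c "
from h import *
go(.572,.0545,.108,-.3); s=state();print(s['tcp_pos'],s['opening'],s['eef_rot'])"
```

```text
slide [-0.005  0.002  0.081] turn z -0.0 dist 0.024 dyaw 0.1
[0.57364967 0.05504291 0.13231666] 0.6019969415506523 [ 1.79990855e+02 -9.93906221e-03 -3.53333472e-01]
```

Call:
{"name": "apply_moves", "arguments": {
  "slide": [
    [-0.004,0.001,0.03],
    [-0.004,0.001,0.055],
    [-0.004,0.001,0.07],
    [-0.004,0.001,0.081],
    [-0.004,0.001,0.081]
  ],
  "turn": [
    [0,0,0],
    [0,0,0],
    [0,0,0],
    [0,0,0],
    [0,0,0]
  ],
  "fingers": [1,1,1,1,1]
}}

```text
time_s: 45.02
tcp_pos: [0.5722, 0.0543, 0.1076]
eef_rot: [180.0, 0.0, -0.4]
contact_force: [0.4, -0.1, -0.2]
opening: 0.606
grasp_force: 20.0
```

Call:
{"name": "apply_moves", "arguments": {
  "slide": [
    [0,0,0.02],
    [0,0,0.035],
    [0,0,0.035]
  ],
  "turn": [
    [0,0,0],
    [0,0,0],
    [0,0,0]
  ],
  "fingers": [1,1,1]
}}

```text
time_s: 45.4
tcp_pos: [0.5721, 0.0544, 0.0969]
eef_rot: [180.0, 0.0, -0.4]
contact_force: [0.0, 0.3, -0.7]
opening: 0.605
grasp_force: 20.0
```

Call:
{"name": "apply_moves", "arguments": {
  "slide": [
    [0,0,0.0],
    [0,0,0.0],
    [0,0,0.0],
    [0,0,-0.1],
    [0,0,-0.3],
    [0,0,-0.35],
    [0,0,-0.35],
    [0,0,-0.35]
  ],
  "turn": [
    [0,0,0],
    [0,0,0],
    [0,0,0],
    [0,0,0],
    [0,0,0],
    [0,0,0],
    [0,0,0],
    [0,0,0]
  ],
  "fingers": [-0.8,-0.8,-0.8,-0.8,-0.8,-0.8,-1,-1]
}}

```text
time_s: 46.4
tcp_pos: [0.5711, 0.0546, 0.2008]
eef_rot: [180.0, 0.1, -0.4]
contact_force: [0.1, 0.2, -0.5]
opening: 1.002
grasp_force: 0.0
```

```bash
python3 -c "
from h import *
p=snapshot('top');q=snapshot('scene')
u=px(q,[.572,.0545,.09])[0].astype(int); save(q,'c4',(u[0]-34,u[1]-25,u[0]+33,u[1]+25),9)
for P in(p,q): print('reel',np.round(ring(P,.519,.335,.034,.03,.0165),4))
go(.519,.335,.12,-6.3)
"
```

```text
reel [  0.5179   0.3365 172.2889]
reel [  0.5197   0.3343 204.0133]
slide [-0.18  -0.934  0.269] turn z 0.033 dist 0.297 dyaw -5.9
```

View pics/c4.png

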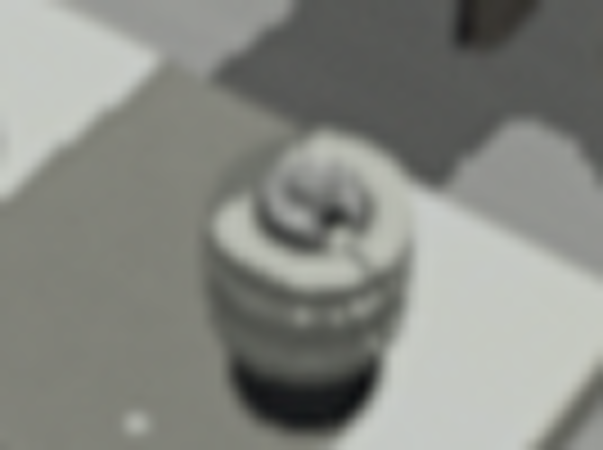

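All four spacers are stacked flat, tabs in the slot (px (330,220)). Next the reel.

Call:
{"name": "apply_moves", "arguments": {
  "slide": [
    [-0.03,-0.18,0],
    [-0.06,-0.36,0],
    [-0.1,-0.54,0],
    [-0.14,-0.72,0],
    [-0.18,-0.88,0],
    [-0.18,-0.934,0.15],
    [-0.18,-0.934,0.269],
    [-0.18,-0.934,0.269]
  ],
  "turn": [
    [0,0,0],
    [0,0,0.02],
    [0,0,0.033],
    [0,0,0.033],
    [0,0,0.033],
    [0,0,0.033],
    [0,0,0.033],
    [0,0,0.033]
  ],
  "fingers": [-1,-1,-1,-1,-1,-1,-1,-1]
}}

```text
time_s: 47.5
tcp_pos: [0.5178, 0.3335, 0.118]
eef_rot: [179.7, 0.3, -6.3]
contact_force: [0.2, 0.2, -0.2]
opening: 1.001
grasp_force: 0.0
```

Call:
{"name": "apply_moves", "arguments": {
  "slide": [
    [0,0,0.1],
    [0,0,0.2],
    [0,0,0.2],
    [0,0,0.2],
    [0,0,0.2]
  ],
  "turn": [
    [0,0,0],
    [0,0,0],
    [0,0,0],
    [0,0,0],
    [0,0,0]
  ],
  "fingers": [-1,-1,-1,-1,-1]
}}

```text
time_s: 48.12
tcp_pos: [0.5212, 0.3354, 0.0634]
eef_rot: [-179.9, -0.1, -6.4]
contact_force: [-0.3, -0.6, 0.3]
opening: 1.0
grasp_force: 0.0
```

```bash
python3 -c "
from h import *
go(.5188,.3354,.014,-6.3); print(state()['tcp_pos'])"
```

```text
slide [-0.008  0.001  0.165] turn z -0.0 dist 0.049 dyaw 0.1
[0.52119693 0.33544131 0.06335659]
```

Call:
{"name": "apply_moves", "arguments": {
  "slide": [
    [-0.005,0.001,0.08],
    [-0.005,0.001,0.15],
    [-0.005,0.001,0.16],
    [-0.005,0.001,0.16],
    [-0.005,0.001,0.16]
  ],
  "turn": [
    [0,0,0],
    [0,0,0],
    [0,0,0],
    [0,0,0],
    [0,0,0]
  ],
  "fingers": [-1,-1,-1,-1,-1]
}}

```text
time_s: 48.75
tcp_pos: [0.5192, 0.335, 0.0143]
eef_rot: [-180.0, -0.1, -6.3]
contact_force: [0.2, 0.5, -0.2]
opening: 1.0
grasp_force: 0.0
```

```bash
python3 -c "
from h import *
go(.5188,.3354,.014,-6.3); print(state()['tcp_pos'])"
```

```text
slide [-0.002 -0.001  0.001] turn z -0.0 dist 0.001 dyaw 0.0
[0.51922285 0.33500204 0.01431391]
```

Call:
{"name": "apply_moves", "arguments": {
  "slide": [
    [-0.001,0,0],
    [-0.001,0,0],
    [-0.001,0,0],
    [-0.001,0,0],
    [-0.001,0,0],
    [-0.001,0,0],
    [-0.001,0,0]
  ],
  "turn": [
    [0,0,0],
    [0,0,0],
    [0,0,0],
    [0,0,0],
    [0,0,0],
    [0,0,0],
    [0,0,0]
  ],
  "fingers": [1,1,1,1,1,1,1],
  "grip_force": 20
}}

```text
time_s: 49.62
tcp_pos: [0.5183, 0.3349, 0.0137]
eef_rot: [-180.0, -0.0, -6.3]
contact_force: [-0.3, -0.8, 2.3]
opening: 0.658
grasp_force: 20.0
```

Call:
{"name": "apply_moves", "arguments": {
  "slide": [
    [0,0,-0.15],
    [0,0,-0.3],
    [0,0,-0.45],
    [0,0,-0.6],
    [0,0,-0.62],
    [0,0,-0.62],
    [0,0,-0.62]
  ],
  "turn": [
    [0,0,0],
    [0,0,0],
    [0,0,0],
    [0,0,0],
    [0,0,0],
    [0,0,0],
    [0,0,0]
  ],
  "fingers": [1,1,1,1,1,1,1]
}}

```text
time_s: 50.5
tcp_pos: [0.5173, 0.3344, 0.1978]
eef_rot: [179.9, 0.1, -6.3]
contact_force: [0.7, -0.4, -1.1]
opening: 0.656
grasp_force: 20.0
```

```bash
python3 -c "
from h import *
go(.572,.0545,.16,-6.3); print(state()['tcp_pos'],state()['opening'])
for n in('top','scene'):
  P=snapshot(n)
  print(np.round(ring(P,.519,.335,state()['tcp_pos'][2]+.02,.03,.0165),4))"
```

```text
slide [0.284 0.907 0.126] turn z -0.0 dist 0.288 dyaw 0.0
[0.51727112 0.33441195 0.19777415] 0.6563212147275121
[ 0.5153  0.3357 87.026 ]
[  0.5179   0.3334 177.9552]
```

Call:
{"name": "apply_moves", "arguments": {
  "slide": [
    [0.05,0.18,0],
    [0.1,0.36,0],
    [0.17,0.54,0],
    [0.23,0.72,0],
    [0.284,0.88,0],
    [0.284,0.907,0],
    [0.284,0.907,0.126],
    [0.284,0.907,0.126]
  ],
  "turn": [
    [0,0,0],
    [0,0,0],
    [0,0,0],
    [0,0,0],
    [0,0,0],
    [0,0,0],
    [0,0,0],
    [0,0,0]
  ],
  "fingers": [1,1,1,1,1,1,1,1]
}}

```text
time_s: 51.6
tcp_pos: [0.5705, 0.0559, 0.1591]
eef_rot: [179.9, 0.4, -6.3]
contact_force: [-0.4, -0.0, -1.6]
opening: 0.653
grasp_force: 20.0
```

Call:
{"name": "apply_moves", "arguments": {
  "slide": [
    [0,0,0],
    [0,0,0],
    [0,0,0]
  ],
  "turn": [
    [0,0,0],
    [0,0,0],
    [0,0,0]
  ],
  "fingers": [1,1,1]
}}

```text
time_s: 51.98
tcp_pos: [0.5734, 0.0554, 0.1626]
eef_rot: [-180.0, -0.1, -6.3]
contact_force: [0.3, 0.4, 0.1]
opening: 0.658
grasp_force: 20.0
```

```bash
python3 -c "
from h import *
go(.572,.0545,.132,-6.3); print(state()['tcp_pos'],state()['opening'])"
```

```text
slide [-0.004  0.004  0.102] turn z -0.0 dist 0.031 dyaw 0.0
[0.57342967 0.05541556 0.16264682] 0.6575287972668377
```

Call:
{"name": "apply_moves", "arguments": {
  "slide": [
    [-0.004,0.003,0.05],
    [-0.004,0.003,0.1],
    [-0.004,0.003,0.12],
    [-0.004,0.003,0.135],
    [-0.004,0.003,0.15],
    [-0.004,0.003,0.16],
    [-0.004,0.003,0.16]
  ],
  "turn": [
    [0,0,0],
    [0,0,0],
    [0,0,0],
    [0,0,0],
    [0,0,0],
    [0,0,0],
    [0,0,0]
  ],
  "fingers": [1,1,1,1,1,1,1]
}}

```text
time_s: 52.85
tcp_pos: [0.5716, 0.0542, 0.1137]
eef_rot: [-180.0, 0.0, -6.3]
contact_force: [-0.7, 0.2, 0.1]
opening: 0.656
grasp_force: 20.0
```

Call:
{"name": "apply_moves", "arguments": {
  "slide": [
    [0,0,0.006],
    [0,0,0.01],
    [0,0,0.01],
    [0,0,0.01],
    [0,0,0.01],
    [0,0,0.01]
  ],
  "turn": [
    [0,0,0],
    [0,0,0],
    [0,0,0],
    [0,0,0],
    [0,0,0],
    [0,0,0]
  ],
  "fingers": [1,1,1,-0.8,-0.8,-0.8]
}}

```text
time_s: 53.6
tcp_pos: [0.5717, 0.0542, 0.1109]
eef_rot: [-180.0, -0.0, -6.3]
contact_force: [0.1, -0.3, 0.2]
opening: 0.9
grasp_force: 0.0
```

Call:
{"name": "apply_moves", "arguments": {
  "slide": [
    [0,0,-0.1],
    [0,0,-0.2],
    [0,0,-0.3],
    [0,0.2,-0.3],
    [0,0.35,-0.3],
    [0,0.35,-0.3],
    [0,0.35,-0.3]
  ],
  "turn": [
    [0,0,0],
    [0,0,0],
    [0,0,0],
    [0,0,0],
    [0,0,0],
    [0,0,0],
    [0,0,0]
  ],
  "fingers": [-1,-1,-1,-1,-1,-1,-1]
}}

```text
time_s: 54.48
tcp_pos: [0.5602, -0.0494, 0.2008]
eef_rot: [-180.0, 0.0, -6.3]
contact_force: [0.1, 1.3, 0.6]
opening: 0.996
grasp_force: 0.0
```

```bash
python3 - <<'E'
from h import *
p=snapshot('top');q=snapshot('scene')
for P in(p,q): print('reel',np.round(ring(P,.572,.0545,.13,.03,.0165),4))
print(state()['tcp_pos'])
# panels: scene spindle, scene knob
def crop(P,X,h=26):
    u=px(P,X)[0].astype(int); return cv2.resize(P["color"][u[1]-h:u[1]+h,u[0]-h:u[0]+h,::-1],(390,390),interpolation=cv2.INTER_CUBIC)
cv2.imwrite("pics/k.png",np.hstack([crop(q,[.572,.0545,.1]),crop(q,[.572,-.097,.06],18)]))
E
```

```text
reel [ 0.5762  0.068  40.8037]
reel [5.728000e-01 5.380000e-02 2.178563e+02]
[ 0.56027284 -0.04846791  0.20056636]
```

View pics/k.png

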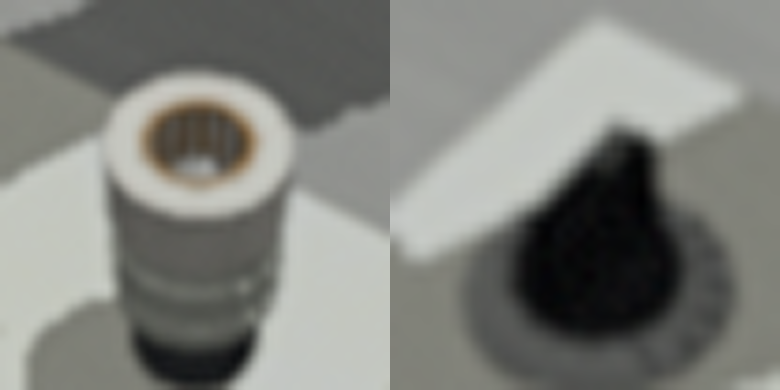

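The reel sits flat and centred on the stack (px (195,140)). The arm shadows the knob, so I move it aside to measure the bar.

Call:
{"name": "apply_moves", "arguments": {
  "slide": [
    [0,0.2,0],
    [0,0.4,0],
    [-0.1,0.6,0],
    [-0.2,0.8,0],
    [-0.3,0.9,0],
    [-0.4,0.9,0],
    [-0.4,0.9,0]
  ],
  "turn": [
    [0,0,0],
    [0,0,0],
    [0,0,0],
    [0,0,0],
    [0,0,0],
    [0,0,0],
    [0,0,0]
  ],
  "fingers": [-1,-1,-1,-1,-1,-1,-1]
}}

```text
time_s: 55.45
tcp_pos: [0.4099, -0.3046, 0.2007]
eef_rot: [-179.9, 0.0, -6.4]
contact_force: [-0.2, -0.0, -0.6]
opening: 0.997
grasp_force: 0.0
```

```bash
cat >> h.py <<'E'
def knobfit(Ps,x,y,thr=75):
    S=8;h=24; D=[]
    for P in Ps:
        u0=px(P,[[x,y,.055]])[0].astype(int); g=P["color"].astype(np.float32).mean(2)[u0[1]-h:u0[1]+h,u0[0]-h:u0[0]+h]
        D.append((P,u0,np.clip(cv2.resize(g,None,fx=S,fy=S,interpolation=cv2.INTER_CUBIC),thr-30,thr+30)))
    def cost(v,th):
        c=0
        for i,(P,u0,g) in enumerate(D):
            X=v[2*i:2*i+2]; k=np.zeros(g.shape,np.uint8)
            def fill(pts):
                t=((px(P,pts)-u0+h+.5)*S-.5).astype(np.float32); cv2.fillConvexPoly(k,np.round(cv2.convexHull(t)*16).astype(int),1,shift=4)
            fill(np.vstack([circ(*X,.032,.022),circ(*X,.042,.022)]))
            e=np.array([np.cos(th),np.sin(th)]);n=np.array([-e[1],e[0]])
            fill([[*(X+a*.021*e+b*.007*n),z] for a in(-1,1) for b in(-1,1) for z in(.042,.074)])
            c+=g[k>0].sum()-thr*(k>0).sum()
        return c/1000
    out=[]
    for d in range(0,180,10):
        th=np.radians(d); r=minimize(cost,[x,y]*len(D),args=(th,),method="Nelder-Mead",options=dict(initial_simplex=np.array([x,y]*len(D))+np.vstack([np.zeros(2*len(D)),.004*np.eye(2*len(D))]),maxiter=120)); out.append((round(r.fun,1),d,np.round(r.x,4).tolist()))
    return sorted(out)[:5]
E
python3 - <<'E'
from h import *
p=snapshot('top');q=snapshot('scene')
for thr in (70,90):
  for n,Ps in(("top",[p]),("scene",[q]),("both",[p,q])):
    print(thr,n,*knobfit(Ps,.572,-.097,thr),sep="\n ")
def crop(P,X,h=16):
    u=px(P,X)[0].astype(int); return cv2.convertScaleAbs(cv2.resize(P["color"][u[1]-h:u[1]+h,u[0]-h:u[0]+h,::-1],(390,390),interpolation=cv2.INTER_CUBIC),alpha=1.8)
cv2.imwrite("pics/k2.png",np.hstack([crop(p,[.572,-.097,.06]),crop(q,[.572,-.097,.06])]))
print(state()['tcp_pos'])
print('reel',np.round(ring(p,.572,.0545,.13,.03,.0165),4))
E
```

```text
70
 top
 (np.float64(-258.9), 0, [0.5745, -0.0929])
 (np.float64(-258.3), 10, [0.5745, -0.0936])
 (np.float64(-257.6), 70, [0.5759, -0.0935])
 (np.float64(-257.4), 80, [0.576, -0.0933])
 (np.float64(-255.8), 20, [0.5749, -0.0936])
70
 scene
 (np.float64(-241.5), 20, [0.573, -0.0966])
 (np.float64(-239.7), 30, [0.5714, -0.0968])
 (np.float64(-232.4), 40, [0.5709, -0.0982])
 (np.float64(-227.6), 10, [0.5752, -0.0975])
 (np.float64(-224.8), 50, [0.5707, -0.0979])
70
 both
 (np.float64(-496.7), 20, [0.5748, -0.0936, 0.5724, -0.0978])
 (np.float64(-492.7), 30, [0.575, -0.0939, 0.5717, -0.0971])
 (np.float64(-486.4), 10, [0.5745, -0.0936, 0.5741, -0.0975])
 (np.float64(-485.3), 40, [0.5755, -0.0936, 0.571, -0.0982])
 (np.float64(-477.3), 50, [0.5759, -0.0937, 0.5707, -0.0979])
90
 top
 (np.float64(-348.4), 0, [0.5738, -0.093])
 (np.float64(-347.0), 10, [0.5738, -0.0932])
 (np.float64(-342.4), 170, [0.5741, -0.0925])
 (np.float64(-341.8), 20, [0.5741, -0.0933])
 (np.float64(-337.3), 30, [0.5742, -0.0936])
90
 scene
 (np.float64(-313.6), 20, [0.5731, -0.0967])
 (np.float64(-306.4), 10, [0.5747, -0.0967])
 (np.float64(-302.7), 30, [0.5724, -0.0973])
 (np.float64(-292.4), 0, [0.5759, -0.0958])
 (np.float64(-291.9), 40, [0.5723, -0.098])
90
 both
 (np.float64(-655.1), 20, [0.5741, -0.0936, 0.5734, -0.0969])
 (np.float64(-653.0), 10, [0.5738, -0.0935, 0.5748, -0.0969])
 (np.float64(-640.0), 30, [0.5741, -0.0935, 0.5724, -0.0973])
 (np.float64(-638.9), 0, [0.5737, -0.0927, 0.5755, -0.0962])
 (np.float64(-626.0), 40, [0.5745, -0.0935, 0.5721, -0.0981])
[ 0.41250637 -0.30415298  0.20091713]
reel [5.708000e-01 5.520000e-02 1.727827e+02]
```

View pics/k2.png

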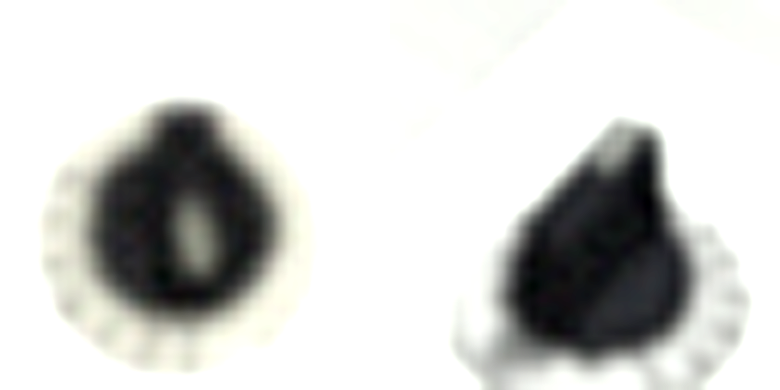

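The white pointer on the bar top runs (187,195)→(207,270) in the top crop, so the bar axis is about 15° azimuth and the knob is at about (.574,-.0955). The reel is still centred.

```bash
python3 -c "
from h import *
go(.574,-.0955,.13,15)"
```

```text
slide [ 0.46  -0.75   0.236] turn z -0.118 dist 0.273 dyaw 21.2
```

Call:
{"name": "apply_moves", "arguments": {
  "slide": [
    [0.1,-0.15,0],
    [0.2,-0.3,0],
    [0.3,-0.45,0],
    [0.4,-0.6,0.1],
    [0.46,-0.75,0.2],
    [0.46,-0.75,0.236],
    [0.46,-0.75,0.236],
    [0.46,-0.75,0.236]
  ],
  "turn": [
    [0,0,-0.04],
    [0,0,-0.08],
    [0,0,-0.118],
    [0,0,-0.118],
    [0,0,-0.118],
    [0,0,-0.118],
    [0,0,-0.118],
    [0,0,-0.118]
  ],
  "fingers": [-1,-1,-1,-1,-1,-1,-1,-1]
}}

```text
time_s: 56.55
tcp_pos: [0.5732, -0.0981, 0.1307]
eef_rot: [179.9, -0.1, 14.8]
contact_force: [-0.1, 0.5, -0.3]
opening: 0.998
grasp_force: 0.0
```

Call:
{"name": "apply_moves", "arguments": {
  "slide": [
    [0,0,0],
    [0,0,0],
    [0,0,0]
  ],
  "turn": [
    [0,0,0],
    [0,0,0],
    [0,0,0]
  ],
  "fingers": [-0.4,-0.4,-0.4]
}}

```text
time_s: 56.92
tcp_pos: [0.5731, -0.0971, 0.1304]
eef_rot: [-180.0, -0.0, 14.9]
contact_force: [-0.3, -0.7, 0.2]
opening: 0.71
grasp_force: 0.0
```

```bash
python3 -c "
from h import *
go(.574,-.0955,.051,15); s=state(); print(s['tcp_pos'],s['opening'],s['qpos'][6])"
```

```text
slide [ 0.004 -0.004  0.265] turn z -0.001 dist 0.079 dyaw 0.1
[ 0.57305759 -0.09706751  0.13040651] 0.7101084261386618 -47.82551483263008
```

Call:
{"name": "apply_moves", "arguments": {
  "slide": [
    [0.002,-0.004,0.1],
    [0.002,-0.004,0.2],
    [0.002,-0.004,0.25],
    [0.002,-0.004,0.263],
    [0.002,-0.004,0.263],
    [0.002,-0.004,0.263]
  ],
  "turn": [
    [0,0,0],
    [0,0,0],
    [0,0,0],
    [0,0,0],
    [0,0,0],
    [0,0,0]
  ],
  "fingers": [-0.4,-0.4,-0.4,-0.4,-0.4,-0.4]
}}

```text
time_s: 57.68
tcp_pos: [0.574, -0.0956, 0.0521]
eef_rot: [180.0, -0.1, 14.9]
contact_force: [0.6, -0.6, -0.0]
opening: 0.694
grasp_force: 0.0
```

Call:
{"name": "apply_moves", "arguments": {
  "slide": [
    [0,0,0],
    [0,0,0],
    [0,0,0],
    [0,0,0],
    [0,0,0],
    [0,0,0],
    [0,0,0],
    [0,0,0]
  ],
  "turn": [
    [0,0,0],
    [0,0,0],
    [0,0,0],
    [0,0,0],
    [0,0,0],
    [0,0,0],
    [0,0,0],
    [0,0,0]
  ],
  "fingers": [1,1,1,1,1,1,1,1],
  "grip_force": 10
}}

```text
time_s: 58.68
tcp_pos: [0.5731, -0.0951, 0.0511]
eef_rot: [-180.0, 0.0, 14.9]
contact_force: [-1.6, 3.1, 1.3]
opening: 0.184
grasp_force: 9.8
```

```bash
python3 -c "
from h import *
s=state(); print(s['tcp_pos'],s['eef_rot'],s['opening'],s['contact_force'],s['wrist_torque'])"
```

```text
[ 0.57310383 -0.09508081  0.05105809] [-1.79958803e+02  9.21724217e-03  1.49026937e+01] 0.18427371493377515 [-1.61035718  3.13396635  1.25287785] [ 0.49168405  0.3724743  -0.19712131]
```

Opening of 17 mm with a CCW torque shows the pads sit a few degrees ahead of the bar, which is against its stop. I turn clockwise in small steps and watch the opening.

Call:
{"name": "apply_moves", "arguments": {
  "slide": [
    [0,0,0],
    [0,0,0],
    [0,0,0]
  ],
  "turn": [
    [0,0,0.017],
    [0,0,0.017],
    [0,0,0.017]
  ],
  "fingers": [1,1,1]
}}

```text
time_s: 59.05
tcp_pos: [0.5729, -0.0951, 0.051]
eef_rot: [-180.0, 0.0, 11.9]
contact_force: [-2.5, 3.2, 2.8]
opening: 0.176
grasp_force: 9.3
```

```bash
python3 -c "
from h import *
s=state(); print(s['eef_rot'],s['opening'],s['contact_force'],s['wrist_torque'])"
```

```text
[-1.79954969e+02  3.75232305e-02  1.19057342e+01] 0.17624410529627604 [-2.46159838  3.21172927  2.76777679] [ 0.63598832  0.70744866 -0.08498191]
```

Call:
{"name": "apply_moves", "arguments": {
  "slide": [
    [0,0,0],
    [0,0,0],
    [0,0,0]
  ],
  "turn": [
    [0,0,0.017],
    [0,0,0.017],
    [0,0,0.017]
  ],
  "fingers": [1,1,1]
}}

```text
time_s: 59.42
tcp_pos: [0.5728, -0.0951, 0.051]
eef_rot: [-180.0, 0.1, 8.8]
contact_force: [-4.1, 3.6, 3.7]
opening: 0.165
grasp_force: 9.7
```

```bash
python3 -c "
from h import *
s=state(); print(s['eef_rot'],s['opening'],s['contact_force'],s['wrist_torque'])"
```

```text
[-1.79951011e+02  5.01308398e-02  8.84744224e+00] 0.16454185299232704 [-4.08634057  3.62422171  3.70701365] [ 0.81974982  1.03541985 -0.10332701]
```

Call:
{"name": "apply_moves", "arguments": {
  "slide": [
    [0,0,0],
    [0,0,0],
    [0,0,0]
  ],
  "turn": [
    [0,0,0.017],
    [0,0,0.017],
    [0,0,0.017]
  ],
  "fingers": [1,1,1]
}}

```text
time_s: 59.8
tcp_pos: [0.5728, -0.0951, 0.051]
eef_rot: [-180.0, 0.0, 5.8]
contact_force: [-3.6, 3.8, 3.2]
opening: 0.151
grasp_force: 9.9
```

```bash
python3 -c "
from h import *
s=state(); print(s['eef_rot'],s['opening'],s['contact_force'],s['wrist_torque'])"
```

```text
[-1.79958600e+02  4.80216971e-02  5.79694778e+00] 0.15065659007436086 [-3.57771374  3.84116441  3.20722561] [ 0.83021801  0.96850781 -0.08879178]
```

Call:
{"name": "apply_moves", "arguments": {
  "slide": [
    [0,0,0],
    [0,0,0],
    [0,0,0]
  ],
  "turn": [
    [0,0,0.011],
    [0,0,0.011],
    [0,0,0.011]
  ],
  "fingers": [1,1,1]
}}

```text
time_s: 60.18
tcp_pos: [0.5728, -0.0951, 0.051]
eef_rot: [-180.0, 0.1, 3.8]
contact_force: [-3.7, 3.3, 2.8]
opening: 0.154
grasp_force: 10.0
```

```bash
python3 -c "
from h import *
s=state(); print(s['eef_rot'],s['opening'],s['contact_force'],s['wrist_torque'])"
```

```text
[-1.79960331e+02  5.21621806e-02  3.83027096e+00] 0.15406443957693072 [-3.67187381  3.34606137  2.75753738] [0.8701467  1.07246919 0.05490626]
```

Call:
{"name": "apply_moves", "arguments": {
  "slide": [
    [0,0,0],
    [0,0,0],
    [0,0,0]
  ],
  "turn": [
    [0,0,0.017],
    [0,0,0.017],
    [0,0,0.017]
  ],
  "fingers": [1,1,1]
}}

```text
time_s: 60.55
tcp_pos: [0.5728, -0.0949, 0.051]
eef_rot: [-180.0, 0.1, 0.8]
contact_force: [-4.0, 3.9, 4.1]
opening: 0.15
grasp_force: 10.0
```

```bash
python3 -c "
from h import *
s=state(); print(s['eef_rot'],s['opening'],s['contact_force'],s['wrist_torque'])"
```

```text
[-1.79951961e+02  6.40238687e-02  7.87919353e-01] 0.15019371946796362 [-3.9559012   3.9356855   4.14975554] [0.94738042 1.01554542 0.05964526]
```

Call:
{"name": "apply_moves", "arguments": {
  "slide": [
    [0,0,0],
    [0,0,0],
    [0,0,0],
    [0,0,0],
    [0,0,0],
    [0,0,0],
    [0,0,0],
    [0,0,0]
  ],
  "turn": [
    [0,0,0.03],
    [0,0,0.06],
    [0,0,0.09],
    [0,0,0.12],
    [0,0,0.15],
    [0,0,0.18],
    [0,0,0.21],
    [0,0,0.21]
  ],
  "fingers": [1,1,1,1,1,1,1,1],
  "grip_force": 15
}}

```text
time_s: 61.55
tcp_pos: [0.5735, -0.0929, 0.051]
eef_rot: [-179.9, 0.1, -37.0]
contact_force: [-3.0, 7.3, 3.1]
opening: 0.152
grasp_force: 15.0
```

Call:
{"name": "apply_moves", "arguments": {
  "slide": [
    [0,0,0],
    [0,0,0],
    [0,0,0],
    [0,0,0],
    [0,0,0],
    [0,0,0],
    [0,0,0],
    [0,0,0]
  ],
  "turn": [
    [0,0,0.03],
    [0,0,0.06],
    [0,0,0.09],
    [0,0,0.12],
    [0,0,0.15],
    [0,0,0.18],
    [0,0,0.21],
    [0,0,0.21]
  ],
  "fingers": [1,1,1,1,1,1,1,1]
}}

```text
time_s: 62.55
tcp_pos: [0.5752, -0.0918, 0.051]
eef_rot: [-179.8, 0.2, -74.7]
contact_force: [2.2, 9.5, 2.3]
opening: 0.151
grasp_force: 15.0
```

```bash
python3 -c "
from h import *
s=state(); print(s['eef_rot'],s['opening'],s['contact_force'],s['wrist_torque'])"
```

```text
[-179.83830324    0.20280214  -74.71334297] 0.15060935788941676 [2.22337177 9.50845338 2.29097917] [ 2.26162772 -0.18923957 -0.03650434]
```

Call:
{"name": "apply_moves", "arguments": {
  "slide": [
    [0,0,0],
    [0,0,0],
    [0,0,0],
    [0,0,0],
    [0,0,0],
    [0,0,-0.15],
    [0,0,-0.35],
    [0,0,-0.5]
  ],
  "turn": [
    [0,0,0],
    [0,0,0],
    [0,0,0],
    [0,0,0],
    [0,0,0],
    [0,0,0],
    [0,0,0],
    [0,0,0]
  ],
  "fingers": [-0.4,-0.4,-0.4,-0.4,-0.4,-0.4,-0.4,-0.4]
}}

```text
time_s: 63.55
tcp_pos: [0.5735, -0.096, 0.2033]
eef_rot: [-179.9, -0.0, -75.0]
contact_force: [1.3, 0.2, 0.0]
opening: 0.695
grasp_force: 0.0
```

Call:
{"name": "apply_moves", "arguments": {
  "slide": [
    [-0.2,0.1,0],
    [-0.4,0.2,0],
    [-0.6,0.3,0],
    [-0.7,0.5,0],
    [-0.7,0.5,0],
    [-0.7,0.5,0]
  ],
  "turn": [
    [0,0,0],
    [0,0,0],
    [0,0,0],
    [0,0,0],
    [0,0,0],
    [0,0,0]
  ],
  "fingers": [-0.4,-0.4,-0.4,-0.4,-0.4,-0.4]
}}

```text
time_s: 64.3
tcp_pos: [0.3811, 0.0719, 0.1915]
eef_rot: [179.4, 0.5, -74.5]
contact_force: [-0.5, 1.1, 0.6]
opening: 0.701
grasp_force: 0.0
```

```bash
python3 - <<'E'
from h import *
print(state()['tcp_pos'],state()['qpos'][6])
p=snapshot('top');q=snapshot('scene')
print(*knobfit([p],.574,-.0955,80)[:3],*knobfit([q],.574,-.0955,80)[:3],sep="\n ")
for P in(p,q): print('reel',np.round(ring(P,.572,.0545,.13,.03,.0165),4))
def crop(P,X,h=16):
    u=px(P,X)[0].astype(int); return cv2.convertScaleAbs(cv2.resize(P["color"][u[1]-h:u[1]+h,u[0]-h:u[0]+h,::-1],(390,390),interpolation=cv2.INTER_CUBIC),alpha=1.8)
cv2.imwrite("pics/k3.png",np.hstack([crop(p,[.572,-.097,.06]),crop(q,[.572,-.097,.06])]))
E
```

```text
[0.38114945 0.07192701 0.19145371] -167.37196967929307
(np.float64(-319.7), 100, [0.5741, -0.0929])
 (np.float64(-319.4), 90, [0.5745, -0.0933])
 (np.float64(-316.6), 80, [0.5748, -0.0936])
 (np.float64(-296.8), 80, [0.5724, -0.099])
 (np.float64(-294.6), 70, [0.5726, -0.0997])
 (np.float64(-289.8), 60, [0.5721, -0.1002])
reel [5.708000e-01 5.520000e-02 1.661511e+02]
reel [5.730000e-01 5.380000e-02 2.286547e+02]
```

View pics/k3.png

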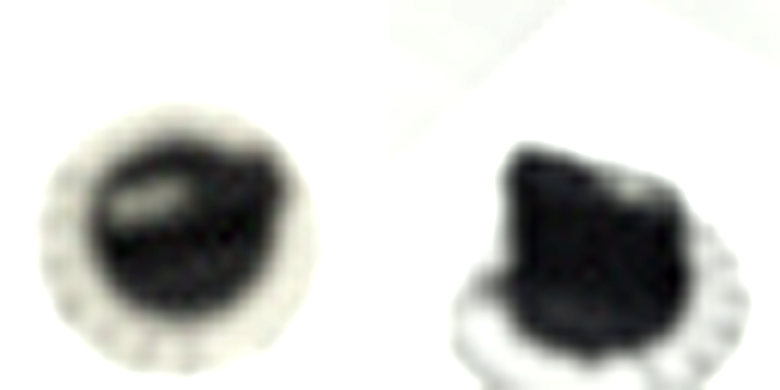

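Joint 7 is close to its limit, so I turn it back. Then I check the pointer angle before and after more carefully.

Call:
{"name": "apply_moves", "arguments": {
  "slide": [
    [0,0,0],
    [0,0,0],
    [0,0,0],
    [0,0,0],
    [0,0,0],
    [0,0,0],
    [0,0,0],
    [0,0,0]
  ],
  "turn": [
    [0,0,-0.03],
    [0,0,-0.08],
    [0,0,-0.13],
    [0,0,-0.18],
    [0,0,-0.23],
    [0,0,-0.28],
    [0,0,-0.33],
    [0,0,-0.35]
  ],
  "fingers": [-0.4,-0.4,-0.4,-0.4,-0.4,-0.4,-0.4,-0.4]
}}

```text
time_s: 65.4
tcp_pos: [0.3855, 0.0672, 0.193]
eef_rot: [179.8, 0.4, -12.1]
contact_force: [-0.0, 0.5, 0.1]
opening: 0.702
grasp_force: 0.0
```

```bash
python3 - <<'E'
from h import *
print(state()['tcp_pos'],state()['qpos'][6])
p=snapshot('top');q=snapshot('scene')
def mark(P,img,off):
    # bright-mark PCA on plane z=.074 around knob axis; img: grey sampled at camera px via crop
    u=px(P,[.572,-.097,.06])[0].astype(int)-16
    a,b=np.meshgrid(np.arange(-.019,.0191,.0005),np.arange(-.019,.0191,.0005)); m=np.hypot(a,b)<.019
    c=off; X=np.c_[a[m]+c[0],b[m]+c[1],np.full(m.sum(),.074)]
    t=(px(P,X)-u+.5)*390/32-.5; v=map_coordinates(img,[t[:,1],t[:,0]],order=1)
    W=np.zeros(a.shape);W[m]=v
    from scipy.ndimage import label
    for th in(70,90,110):
        L,n=label(W>th); r=[]
        for i in range(1,n+1):
            k=L==i; tch=(np.hypot(a[k],b[k])>.0180).any(); 
            if k.sum()<15 : continue
            w_=(W[k]-th); x=np.c_[a[k],b[k]]; mu=np.average(x,axis=0,weights=w_); C=np.cov((x-mu).T,aweights=w_); e=np.linalg.eigh(C); d=e[1][:,1]
            r.append((int(k.sum()),bool(tch),np.round(mu*1e3,1).tolist(),round(np.degrees(np.arctan2(d[1],d[0]))%180,1)))
        print(th,r)
for f in("k2","k3"):
    im=cv2.imread(f"pics/{f}.png").astype(float).mean(2)
    print(f,"top");mark(p,im[:,:390],(.5738,-.0945)); print(f,"scene");mark(q,im[:,390:],(.5738,-.0965))
E
```

```text
[0.38545264 0.06718234 0.19298763] -111.39450054048885
k2 top
70 [(1317, True, [8.9, -8.1], np.float64(67.5)), (526, True, [-11.5, 0.7], np.float64(10.5))]
90 [(1137, True, [9.0, -8.7], np.float64(66.7)), (375, True, [-11.8, 0.6], np.float64(11.0))]
110 [(986, True, [9.1, -9.4], np.float64(65.3)), (232, False, [-12.0, 0.6], np.float64(11.3))]
k2 scene
70 [(3086, True, [-2.1, -5.9], np.float64(149.6))]
90 [(2936, True, [-2.0, -6.1], np.float64(150.2))]
110 [(2808, True, [-2.0, -6.4], np.float64(150.8))]
k3 top
70 [(1930, True, [10.8, 0.4], np.float64(106.8))]
90 [(1216, True, [13.3, -1.1], np.float64(84.9)), (382, True, [-3.3, 11.9], np.float64(104.9))]
110 [(20, True, [-5.5, -17.8], np.float64(163.0)), (1042, True, [13.8, -1.1], np.float64(87.5)), (239, True, [-3.4, 12.3], np.float64(104.4))]
k3 scene
70 [(2988, True, [-7.1, -1.9], np.float64(105.5))]
90 [(2846, True, [-7.3, -2.0], np.float64(105.9))]
110 [(2707, True, [-7.6, -2.1], np.float64(106.3))]
```

The pointer ends at about 105°, which matches an 80° clockwise turn from about 5°, or four clicks. The reel is still in place and the arm is clear, so I hand in.

```bash
python3 -c "
from h import *
print(sign_off())"
```

```text
the job is handed in; nothing more can be done
None
```

I've handed the job in at about 65 s: the ejector was pushed fully forward, all four white spacers and the reel are seated on the spindle, and the knob is turned four clicks. `sign_off` gave no verdict, and the knob count comes from the gripper's torque and opening plus a rougher camera reading.

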